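# Turn the drying tile on the ladder rack

### The job

Move the yellow ring off the ladder rack and set it down flat in the steel plate. Then take the spatula by its handle, flip the freshly oiled tile over with it so that it lies flat on the rack with its bare pale face up, and lay the spatula back in its rest as it was. Keep the gripper off the wet tile, do not drop the ring from a height, and leave everything else on the ledge where it stands.

Things in the scene. Friction and masses are not known exactly. Their poses are not given: they have to be found in the camera images.
- rack: Wooden ladder rack, fixed, 150 (x) x 248 (y) x 34 mm; origin under its centre, -x end towards the robot. Two rails along y (12 mm high, 20 wide, at x = -55, 55 mm) carry three slats along x, z = 12..34: middle |y| < 14, outer |y| = 76..124 mm. Between them two bays: gaps 62 mm wide, open at the x ends above the rails.
- lip (a point): Lip along the whole middle slat of the rack, 6 mm wide (rack y = -3..3), 8 mm high; the point is at its foot, at the rack's centre line, 34 mm up. Tipped from below about its edge beside the lip, the tile stops at the lip, topples over it beyond the vertical and comes to lie across the other bay, with one edge on the lip (5 to 6 degrees off level). Lifted over the lip, it may slide on to the far slat.
- tile_c (a point): Square wooden tile 100 x 100 x 10 mm, 60 to 130 g, lying flat across one bay of the rack (either one), 2 to 8 mm beside the lip and square to it within 0.02 rad; the point is its centre, z is normal to it and points out of the dark, freshly oiled face (up at the start; the other face is bare and pale).
- ring_c (a point): Yellow acrylic ring lying flat across the other bay of the rack: outer diameter 96, inner 70, height 24 mm (wall 13 mm); the point is its centre, half-way up, z along its axis.
- spatula_grip (a point): Spatula, 230 mm, 130 g, lying in its rest; the point is the place to grip, amid the handle's section; x points to the blade tip, z up. Black level handle 24 wide, 16 high, x = -60..45 mm; thin cranked neck; flat level steel blade 48 wide, 4 thick, x = 70..165 mm, its underside 52 mm below the point. Hold it firmly.
- rest: Grey and bare metal spatula rest, fixed: base plate 6 mm thick, x = -193..57, |y| < 40 mm; origin at its underside. The blade lies on the plate, the handle's end in a notch 34 mm wide (floor z = 50, cheeks to 64 mm) in a 12 mm post at x = -170. Laid right, the spatula's x is along the rest's x and its grip point at x = -125, y = 0, z = 58 mm.
- plate: Round steel plate (thali), fixed, 184 mm across, rim 16 mm high, flat inner floor 160 mm across at z = 5 mm; origin at the centre of its underside.
- jar_c (a point): Bystander: empty glass jar with brass twist cap, 72 mm across, 120 high; centre.
- skewers_c (a point): Bystander: stainless skewer holder, 68 mm across, 100 high, with skewers up to 160 mm; point 50 mm up.
- tumbler_c (a point): Bystander: copper tumbler, 72 mm across, 105 high; centre.
- tin_c (a point): Bystander: green-banded tin, 70 mm across, 110 high; centre.
- katori_c (a point): Bystander: small steel bowl, 84 mm across, 40 high; centre.
- sponge_c (a point): Bystander: green scouring block, 90 x 60 x 35 mm; centre.
Things that resemble listed ones, but are neither listed nor needed, are in the scene too. What is shaped like the part that bears ring_c but purple or turquoise is not meant. There is more than one size of the plate; the one meant has the size given above.

How it is judged:
By the outcome, as a careful person would: the job done as asked, in the order asked, and still so for the second after the job is handed in, with the robot touching nothing.
It also fails if it takes over 66 s, if anything falls off the work surface, if the arm or the gripper's body presses on something with over 40 N, if the wrist force passes 120 N, or if a joint passes its speed limit or range.

### The arm

A 7-joint arm with a two-finger parallel gripper is mounted at the origin on the work surface. World frame = base frame: x ahead of the robot, y to its left, z up, the work surface at z = 0. Lengths are in mm, angles in rad, forces in N, time in s.
With the tool pointing down it reaches from about 400 to 875 mm from the base axis. Payload 4.4 kg.
Tool frame: the origin (TCP) lies at the very end of the fingers, on their centre line; the grasp point (between the pads) lies 19 mm behind it; y points along the fingers, z is the direction in which the jaws open and shut, and the axes are right-handed (so a half turn about y gives the same grasp; the last joint's range is limited). The gripper opens to 85 mm and grips with 20 to 120 N. Pads are 22 mm wide; open, the fingers measure 114 mm over their backs; the gripper's body (76 mm by 85 mm) begins 54 mm behind the grasp point. The pads swing forward as they close: fully open they stand 13 mm farther back than shut.
Start: joints at [1.199, 0.628, 0.038, 1.517, -0.027, 0.996, -0.02], TCP at [195.714, -619.85, 231.313] pointing down, gripper open.
Joint ranges: [-3.06, 3.06], [-0.37, 2.12], [-1.25, 1.32], [0.18, 2.47], [-1.1, 4.24], [0.23, 1.98], [-2.94, 2.94]. Speed limits (rad/s): [2.57, 2.57, 3.14, 3.14, 3.14, 3.14, 3.14].

### API

Orientations are given as [roll, pitch, yaw] about the fixed x, y, z axes, in that order (R = Rz(yaw) Ry(pitch) Rx(roll)).
In Python, from cell import * gives the robot as it stands.
- The arm moves only by the tool apply_moves, never from a script. Its argument "targets" is a list of rows, each a list of 6 numbers: the shift along the tool's x, y, z in units of 40 mm (1.0 is 40 mm), then the turn, a rotation vector about the tool's x, y, z in units of 8 degrees (1.0 is 8 degrees). A call has 1 to 12 rows; each row shifts and turns the commanded pose from where the row before left it, along the tool's axes as they then stand; what a row does not reach is not made up. A row lasts 1/8 s, in which the tool goes at most 62.5 mm and 10.7 degrees, less where a joint would pass 70% of its speed; a pose out of reach is approached as far as the arm can. A call is refused whole if a number of a shift passes 1 or a number of a turn 1, either way. A call with a gripper value outside its range is refused whole. "jaw" is the gripper command: -1 is shut, 1 is fully open, values between are in proportion, set as the call begins (left out, the last holds). The fingers move at their own pace and stop on an object; the grip force is fixed at half the most. Time passes only in rows, so rows that do not move let the fingers close. It gives the time, the measured TCP pose, the force and the opening at its end, in the units of the state.
- read_state(): the state, without advancing time (a new reading comes with each control period).
- get_image(name): name is "side" or "top"; returns the picture (480x640x3 uint8, red, green, blue); there is no depth.
- calibration(name): a dict with "fx", "fy", "cx", "cy" (pixels), "k1" (the pictures are not rectified: a ray, as slopes to the right and down, at radius r is drawn at 1 + k1 r^2 times it, then the intrinsics apply), "world_from_camera" (4x4, takes a point from camera to world coordinates). Camera axes: x right, y down, z forward; pixel columns grow to the right and rows downward; lengths in mm; the calibration is good to about 2 mm. A picture is of the moment at which its call begins. calibration takes no time and is no camera call.
- finish_job(): hands the job in, once; it reports no verdict.
The state is a dict: "clock": time; "qpos": joint angles; "qd": joint speeds; "tau": joint torques, N m; "eef_pos": TCP position; "tool_rot": TCP orientation; "force": force on the tool from outside, world axes, zero at the start; "torque": the same for the moment, N m; "width": finger opening in mm.
Only numpy, scipy, OpenCV 4.12 (cv2) and the standard library are available. Lean on these libraries where they do the work, as an engineer would, in place of code of your own. Each camera call takes 0.05 s, during which the arm holds its last target. There are 200 camera calls.

## Working session

There is one attempt and no reset: what is moved stays moved. The work goes in short steps, Python scripts to look and compute and a tool call to move; the robot and the scene stay as the last step left them, time stands still between calls to the robot, and variables do not carry over. Pictures are saved under pics/ and viewed, about 8 in all and at most 12, crops included, and the job is handed in when it is done.

Besides the shell and the picture viewer there is one more tool, called after "Request:" by a JSON object that holds its "method" and its "body", one argument or row to a line. apply_moves: Moves the arm, as the interface text tells. Its arguments: {"type":"object","properties":{"targets":{"type":"array"},"jaw":{"type":"number"}},"required":["targets"]}

```bash
mkdir -p pics; ls
python3 - <<'E'
from cell import *
import cv2
for n in ("top","side"):
    cv2.imwrite(f"pics/{n}0.png",get_image(n)[:,:,::-1]); c=calibration(n); print(n,{k:(v if k!='world_from_camera' else [[round(float(a),4) for a in r] for r in v]) for k,v in c.items()})
s=read_state(); print(s)
E
```

```text
pics
top {'fx': 454.1953055926274, 'fy': 454.1953055926274, 'cx': 317.8970697304242, 'cy': 236.59138203108003, 'k1': -0.08449821747444895, 'world_from_camera': [[-0.0269, -0.9902, 0.1367, 353.503], [-0.9996, 0.0275, 0.0021, 0.5682], [-0.0058, -0.1366, -0.9906, 1244.9363], [0.0, 0.0, 0.0, 1.0]]}
side {'fx': 444.9351947194906, 'fy': 444.9351947194906, 'cx': 318.50941026477483, 'cy': 238.07374962899388, 'k1': -0.10453876376973109, 'world_from_camera': [[-0.9455, -0.2175, 0.2423, 224.0738], [-0.3253, 0.599, -0.7317, 794.0957], [0.014, -0.7707, -0.6371, 772.5547], [0.0, 0.0, 0.0, 1.0]]}
{'clock': 0.1, 'qpos': array([ 1.19921282,  0.6292165 ,  0.03843663,  1.51824729, -0.02700059,
        0.99633472, -0.02001987]), 'qd': array([-0.00015228, -0.00253719,  0.00124755, -0.0030186 , -0.00089467,
        0.00146607, -0.00040126]), 'tau': array([ 3.59370257e-03, -5.64533830e+01,  1.23081062e+00, -1.93972260e+01,
        1.13515250e-02,  5.40580106e-03, -3.31673027e-05]), 'eef_pos': array([ 195.54292814, -619.30518001,  230.5116042 ]), 'tool_rot': array([-1.57248460e+00, -9.58069236e-06, -2.83582229e+00]), 'force': array([ 0.31815363, -0.29841953,  0.55867961]), 'torque': array([-0.00721735,  0.04307568,  0.018383  ]), 'width': 85.28201384835043}
```

View pics/top0.png

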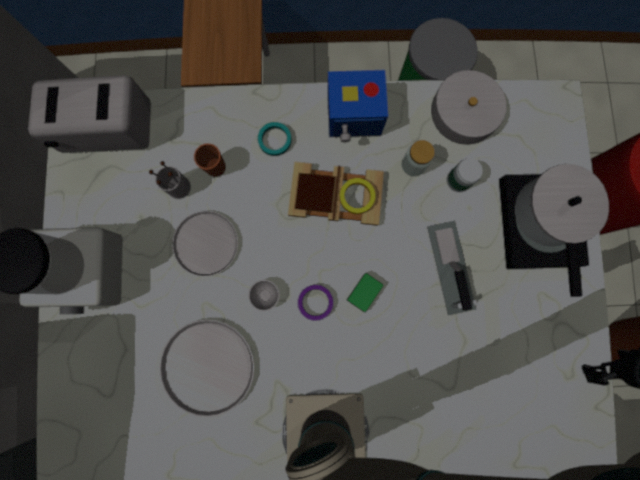

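View pics/side0.png

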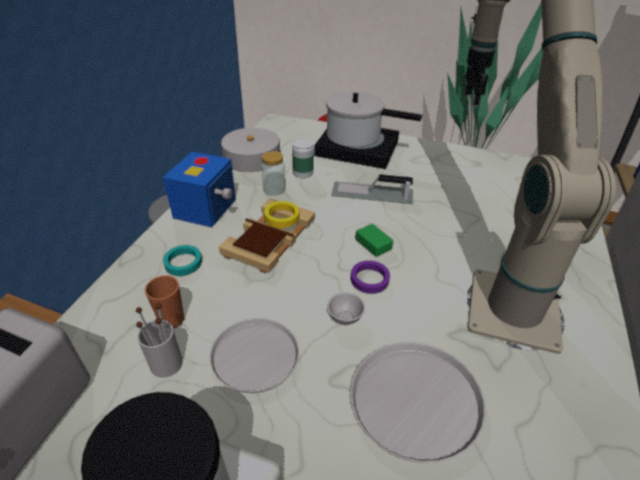

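Top view: the yellow ring is at (357,196), and the ring look-alikes are purple (316,302) and turquoise (275,138). Of the two plates, the small one is at (205,243), about 64 px or 180 mm across, and the big one is at (208,366), about 90 px or 250 mm. The small one is meant. The tile is at (317,193), dark, in the left (+y) bay. The spatula and rest are at (455,268). Next are close crops.

```bash
cat > h.py <<'E'
from cell import *
import numpy as np, cv2
from scipy.spatial.transform import Rotation as Ro
def cal(n):
    c=calibration(n); K=np.array([[c['fx'],0,c['cx']],[0,c['fy'],c['cy']],[0,0,1]]); return K,np.array([c['k1'],0,0,0.]),np.array(c['world_from_camera'])
def p2w(n,px,z):
    K,d,T=cal(n); u=cv2.undistortPoints(np.array(px,float).reshape(-1,1,2),K,d)[:,0]
    r=np.c_[u,np.ones(len(u))]@T[:3,:3].T; o=T[:3,3]; return o+r*((np.asarray(z)-o[2])/r[:,2])[:,None]
def w2p(n,P):
    K,d,T=cal(n); R=T[:3,:3].T; return cv2.projectPoints(np.array(P,float).reshape(-1,1,3),cv2.Rodrigues(R)[0],-R@T[:3,3],K,d)[0][:,0]
def crop(n,x,y,w,h,s,name):
    im=get_image(n)[:,:,::-1][y:y+h,x:x+w]; im=cv2.convertScaleAbs(im,alpha=1.5); im=cv2.resize(im,None,fx=s,fy=s,interpolation=cv2.INTER_CUBIC); 
    for i in range(0,w,10): cv2.line(im,(i*s,0),(i*s,10 if i%50 else 22),(0,0,255),1); 
    for i in range(0,h,10): cv2.line(im,(0,i*s),(10 if i%50 else 22,i*s),(0,0,255),1)
    cv2.imwrite(f"pics/{name}.png",im)
def Rt(): s=read_state(); return s['eef_pos'],Ro.from_euler('xyz',s['tool_rot']).as_matrix()
def rows(pos,R,p0=None,R0=None):
    "tool shift & turn to reach pos,R, in units"
    if p0 is None: p0,R0=Rt()
    v=Ro.from_matrix(R0.T@R).as_rotvec(); return np.round(R0.T@(np.array(pos)-p0)/40,2),np.round(np.degrees(v)/8,2)
E
python3 - <<'E'
from h import *
crop("top",280,150,110,85,7,"c1"); crop("top",415,210,75,110,5,"c2")
print(w2p("top",[[0,0,0]]), p2w("top",[[205,243],[357,196],[317,193],[455,268]],[10,45,44,30]).round(0))
a=cv2.imread("pics/c1.png");b=cv2.imread("pics/c2.png")
b=cv2.resize(b,None,fx=1,fy=1);h=max(a.shape[0],b.shape[0])
print(a.shape,b.shape)
E
```

```text
[[324.41814128 432.71380383]] [[ 515.  315.   10.]
 [ 627. -106.   45.]
 [ 638.    2.   44.]
 [ 426. -364.   30.]]
(595, 770, 3) (550, 375, 3)
```

View pics/c1.png

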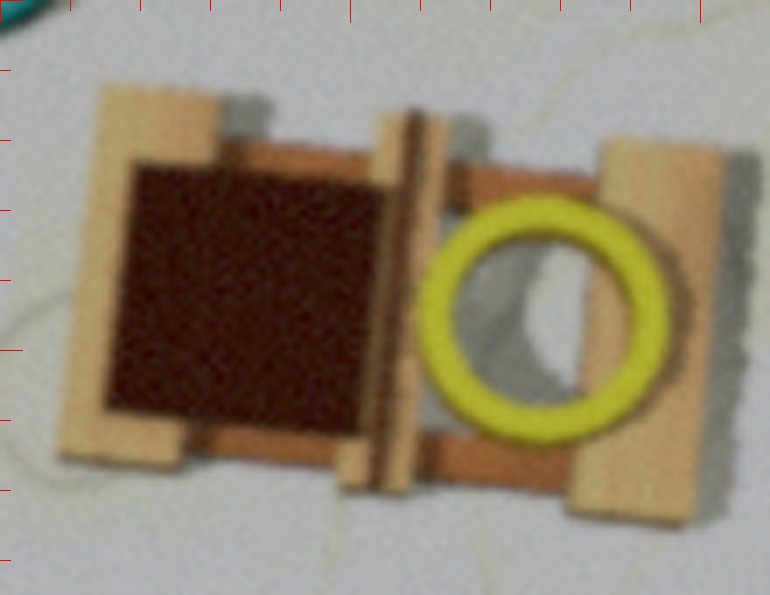

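View pics/c2.png

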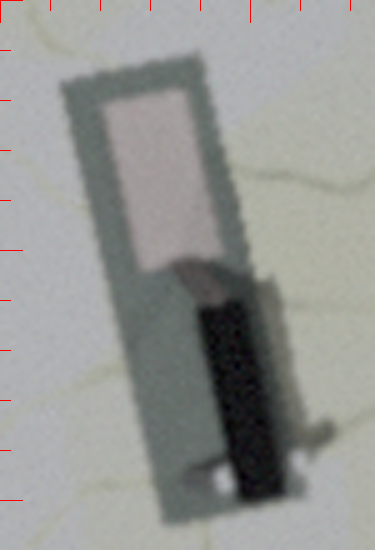

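The crops confirm the choices. c1: the tile corners are sharp, the lip lies between tile and ring, and the yellow ring's centre is at about (544,319). c2: the handle runs from (218,304) to (262,498), with the blade resting ahead of it.

Run:
```python
from h import *
f=lambda P,o,s,z: p2w("top",np.array(P,float)/s+o,z)
A=lambda v: np.degrees(np.arctan2(v[1],v[0])).round(2)
a=np.array([280,150]);b=np.array([415,210])
o=f([[100,85],[58,452],[725,145],[690,515]],a,7,34)
print("rack",o.mean(0),A(o[0]-o[1]),A(o[2]-o[3]),A(o[0]-o[2])-90,A(o[1]-o[3])-90,np.linalg.norm(o[0]-o[2]),np.linalg.norm(o[0]-o[1]))
t=f([[135,163],[388,185],[358,437],[104,410]],a,7,44); print("tile",t.mean(0),A(t[0]-t[3]),A(t[1]-t[2]),A(t[0]-t[1])-90,np.linalg.norm(t[0]-t[1]))
r=f([[544,319],[417,319],[671,319]],a,7,58);print("ring",r[0],np.linalg.norm(r[1]-r[2]))
h=f([[198,308],[238,300],[285,497],[240,500]],b,5,66);print("handle",h.round(0).tolist(),A(h[0]-h[3]),A(h[1]-h[2]))
bl=f([[103,104],[186,90],[222,260],[137,270]],b,5,10);print("blade",bl.mean(0),A(bl[0]-bl[3]),A(bl[1]-bl[2]), 'tipmid',bl[:2].mean(0))
p=f([[62,85],[200,55],[305,495],[163,522]],b,5,6);m=p.mean(0);th=(p[0]-p[3]+p[1]-p[2]);print("rest plate",m,A(th));
u=th/np.linalg.norm(th);print("rest org",m+u*68,"grip",m+u*(68-125))
# rack residual via lip side view: plate
im=get_image("top"); 
# project checks in side view
print("side: ring centre",w2p("side",[r[0]]),"tile",w2p("side",[t.mean(0)]),"handle",w2p("side",[h.mean(0)]))
from scipy.optimize import least_squares
g=cv2.cvtColor(im,cv2.COLOR_RGB2GRAY)
cv2.imwrite("pics/pl.png",cv2.resize(im[205:285,165:245,::-1],None,fx=6,fy=6,interpolation=cv2.INTER_CUBIC)); 
i2=get_image("side"); cv2.imwrite("pics/sd.png",cv2.resize(i2[170:280,210:330,::-1],None,fx=5,fy=5,interpolation=cv2.INTER_CUBIC))
i3=cv2.resize(i2[165:215,325:425,::-1],None,fx=5,fy=5,interpolation=cv2.INTER_CUBIC)
A1=cv2.imread("pics/pl.png");B1=cv2.resize(cv2.imread("pics/sd.png"),None,fx=.5,fy=.5)
C=np.zeros((560,800,3),np.uint8);C[:480,:480]=A1;C[0:275,490:790]=B1;C[300:550,490:800]=i3[:250,:310];cv2.imwrite("pics/c3.png",C)
```

```text
rack [640.84486501 -50.02550799  34.        ] -7.4 -8.03 -7.25 -7.3700000000000045 247.3019109367489 148.0185250209475
tile [639.78209978   7.19443443  44.        ] -8.13 -8.46 -6.760000000000005 98.90038783549312
ring [ 625.04764039 -106.35707579   58.        ] 97.10559801762058
handle [[414.0, -351.0, 66.0], [418.0, -373.0, 66.0], [315.0, -391.0, 66.0], [314.0, -367.0, 66.0]] 9.03 10.04
blade [ 487.61785252 -352.37982705   10.        ] 8.12 8.25 tipmid [ 534.36840221 -345.65804623   10.        ]
rest plate [ 429.04777131 -361.24720188    6.        ] 9.81
rest org [ 496.05332904 -349.66034584    6.        ] grip [ 372.88134791 -370.95971357    6.        ]
side: ring centre [[283.20094191 210.22992477]] tile [[261.15666156 237.96381955]] handle [[396.47907652 177.24321671]]
```

View pics/c3.png

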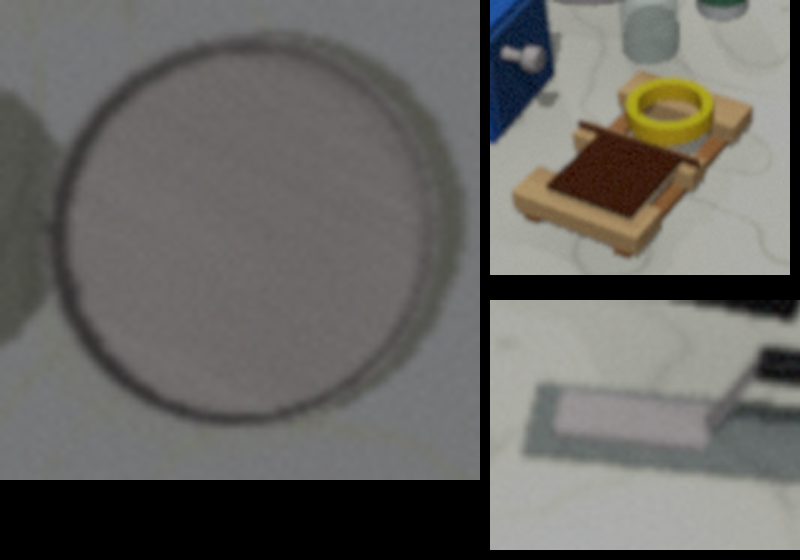

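The plate is centred at (205.8,243.3) px. The side crop confirms that the tile is in the +y bay beside the lip and the ring lies flat in the other. First comes the ring approach, with a small planner to print the rows.

```bash
cat >> h.py <<'E'
def down(yaw_deg): return Ro.from_euler('xyz',[-90,0,yaw_deg],degrees=True).as_matrix()
def log():
    s=read_state(); 
    with open("log.txt","a") as f: f.write(repr([*map(float,[*s['qpos'],*s['eef_pos'],*s['tool_rot']])])+"\n")
    print(s['clock'].__round__(2),s['eef_pos'].round(1),np.degrees(s['tool_rot']).round(1),'F',s['force'].round(1),'w',round(s['width'],1),'q',s['qpos'].round(2))
E
python3 - <<'E'
from h import *
log()
print(p2w("top",[[205.8,243.3]],16))
R1=down(-97.5)
print(rows([584,-101,130],R1)); p,R=Rt(); print(rows([584,-101,37],R1,np.array([584,-101,130]),R1))
E
```

```text
0.3 [ 195.7 -619.7  231. ] [ -90.     0.  -162.5] F [-0.1  0.2 -1.2] w 85.6 q [ 1.2   0.63  0.04  1.52 -0.03  1.   -0.02]
[[513.07407363 311.11716217  16.        ]]
(array([-13.16,   2.53,  -9.44]), array([ 0.  , -8.12, -0.  ]))
(array([-0.  ,  2.32, -0.  ]), array([0., 0., 0.]))
```

Request:
{"method": "apply_moves", "body": {
  "targets": [
    [-0.94, 0, -0.67, 0, 0, 0],
    [-0.94, 0, -0.67, 0, 0, 0],
    [-0.94, 0, -0.67, 0, 0, 0],
    [-0.94, 0, -0.67, 0, 0, 0],
    [-0.94, 0, -0.67, 0, 0, 0],
    [-0.94, 0, -0.67, 0, 0, 0],
    [-0.94, 0, -0.67, 0, 0, 0],
    [-0.94, 0, -0.67, 0, 0, 0],
    [-0.94, 0, -0.67, 0, 0, 0],
    [-0.94, 0, -0.67, 0, 0, 0],
    [-0.94, 0, -0.67, 0, 0, 0],
    [-0.94, 0, -0.67, 0, 0, 0]
  ],
  "jaw": 0.06
}}

```text
clock: 1.8
eef_pos: [530.0, -176.1, 231.5]
tool_rot: [-1.57, 0.0, -2.836]
force: [-0.3, -0.8, -0.0]
width: 45.5
```

Request:
{"method": "apply_moves", "body": {
  "targets": [
    [-0.94, 0, -0.67, 0, 0, 0],
    [-0.94, 0, -0.67, 0, 0, 0],
    [0, 0.28, 0, 0, -0.9, 0],
    [0, 0.28, 0, 0, -0.9, 0],
    [0, 0.28, 0, 0, -0.9, 0],
    [0, 0.28, 0, 0, -0.9, 0],
    [0, 0.28, 0, 0, -0.9, 0],
    [0, 0.28, 0, 0, -0.9, 0],
    [0, 0.28, 0, 0, -0.9, 0],
    [0, 0.28, 0, 0, -0.9, 0],
    [0, 0.28, 0, 0, -0.9, 0]
  ]
}}

```text
clock: 3.18
eef_pos: [584.8, -103.8, 130.2]
tool_rot: [-1.571, -0.0, -1.701]
force: [0.2, 0.6, 0.4]
width: 45.3
```

Run:
```python
from h import *
log(); print(rows([584,-101,37],down(-97.5)))
```

```text
3.17 [ 584.8 -103.8  130.2] [-90.   -0.  -97.5] F [0.2 0.6 0.4] w 45.3 q [ 0.31  0.69 -0.29  1.77  0.27  0.73 -0.25]
(array([-0.07,  2.33, -0.03]), array([-0.  ,  0.01,  0.  ]))
```

Request:
{"method": "apply_moves", "body": {
  "targets": [
    [-0.07, 0.6, -0.03, 0, 0, 0],
    [0, 0.6, 0, 0, 0, 0],
    [0, 0.6, 0, 0, 0, 0],
    [0, 0.33, 0, 0, 0, 0],
    [0, 0.2, 0, 0, 0, 0],
    [0, 0, 0, 0, 0, 0],
    [0, 0, 0, 0, 0, 0]
  ]
}}

```text
clock: 4.05
eef_pos: [584.5, -100.7, 38.0]
tool_rot: [-1.569, 0.0, -1.705]
force: [0.1, 0.3, -0.1]
width: 45.1
```

Run:
```python
from h import *
log(); 
a=get_image("side")[:,:,::-1]; a=cv2.convertScaleAbs(a[130:280,200:360],alpha=1.4); a=cv2.resize(a,None,fx=3.5,fy=3.5,interpolation=cv2.INTER_CUBIC)
cv2.imwrite("pics/g1.png",a)
```

```text
4.05 [ 584.5 -100.7   38. ] [-89.9   0.  -97.7] F [ 0.1  0.3 -0.1] w 45.1 q [ 0.27  0.82 -0.23  1.82  0.33  0.54 -0.31]
```

View pics/g1.png

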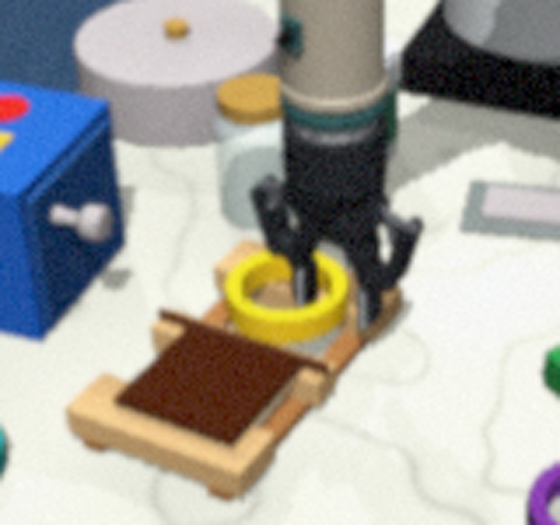

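One finger is inside the ring at (305,285) and the other is outside it at (368,305), so the jaw can close.

Request:
{"method": "apply_moves", "body": {
  "targets": [
    [0, 0, 0, 0, 0, 0],
    [0, 0, 0, 0, 0, 0],
    [0, 0, 0, 0, 0, 0],
    [0, 0, 0, 0, 0, 0],
    [0, 0, 0, 0, 0, 0],
    [0, 0, 0, 0, 0, 0]
  ],
  "jaw": -1
}}

```text
clock: 4.85
eef_pos: [584.5, -100.5, 37.9]
tool_rot: [-1.57, 0.0, -1.705]
force: [-0.5, 0.4, 5.8]
width: 11.7
```

Run:
```python
from h import *
log()
```

```text
4.85 [ 584.5 -100.5   37.9] [-89.9   0.  -97.7] F [-0.5  0.4  5.8] w 11.7 q [ 0.27  0.82 -0.23  1.82  0.33  0.54 -0.31]
```

Request:
{"method": "apply_moves", "body": {
  "targets": [
    [0, -0.25, 0, 0, 0, 0],
    [0, -0.5, 0, 0, 0, 0],
    [0, -0.7, 0, 0, 0, 0],
    [0, -0.7, 0, 0, 0, 0],
    [0, 0, 0, 0, 0, 0]
  ]
}}

```text
clock: 5.48
eef_pos: [585.3, -100.9, 125.4]
tool_rot: [-1.567, -0.0, -1.705]
force: [-0.4, 0.4, -1.6]
width: 11.6
```

Run:
```python
from h import *
log(); p,R=Rt(); print(rows([480,315,p[2]],R))
```

```text
5.47 [ 585.3 -100.9  125.4] [-89.8  -0.  -97.7] F [-0.4  0.4 -1.6] w 11.6 q [ 0.3   0.69 -0.28  1.78  0.28  0.71 -0.27]
(array([-9.95, -0.02, -4.  ]), array([0., 0., 0.]))
```

Request:
{"method": "apply_moves", "body": {
  "targets": [
    [-0.4, 0, -0.2, 0, 0, 0],
    [-0.95, 0, -0.38, 0, 0, 0],
    [-0.95, 0, -0.38, 0, 0, 0],
    [-0.95, 0, -0.38, 0, 0, 0],
    [-0.95, 0, -0.38, 0, 0, 0],
    [-0.95, 0, -0.38, 0, 0, 0],
    [-0.95, 0, -0.38, 0, 0, 0],
    [-0.95, 0, -0.38, 0, 0, 0],
    [-0.95, 0, -0.38, 0, 0, 0],
    [-0.95, 0, -0.38, 0, 0, 0],
    [-0.95, 0, -0.38, 0, 0, 0],
    [0, 0, 0, 0, 0, 0]
  ]
}}

```text
clock: 6.98
eef_pos: [474.2, 318.3, 122.1]
tool_rot: [-1.574, 0.002, -1.697]
force: [-0.5, -0.9, -0.7]
width: 12.0
```

Run:
```python
from h import *
log(); p,R=Rt(); print(rows([480,315,12],R))
a=get_image("top")[:,:,::-1]; a=cv2.convertScaleAbs(a[200:290,155:255],alpha=1.4); a=cv2.resize(a,None,fx=4,fy=4,interpolation=cv2.INTER_CUBIC)
b=get_image("side")[:,:,::-1]; b=cv2.convertScaleAbs(b[250:400,190:320],alpha=1.4); b=cv2.resize(b,None,fx=3,fy=3,interpolation=cv2.INTER_CUBIC)
C=np.zeros((450,800,3),np.uint8);C[:360,:400]=a;C[:450,405:795]=b;cv2.imwrite("pics/g2.png",C)
```

```text
6.97 [474.2 318.3 122.1] [-90.2   0.1 -97.2] F [-0.5 -0.9 -0.7] w 12.0 q [-0.5   0.67 -0.22  1.84  0.22  0.66 -0.97]
(array([0.07, 2.75, 0.16]), array([0., 0., 0.]))
```

View pics/g2.png

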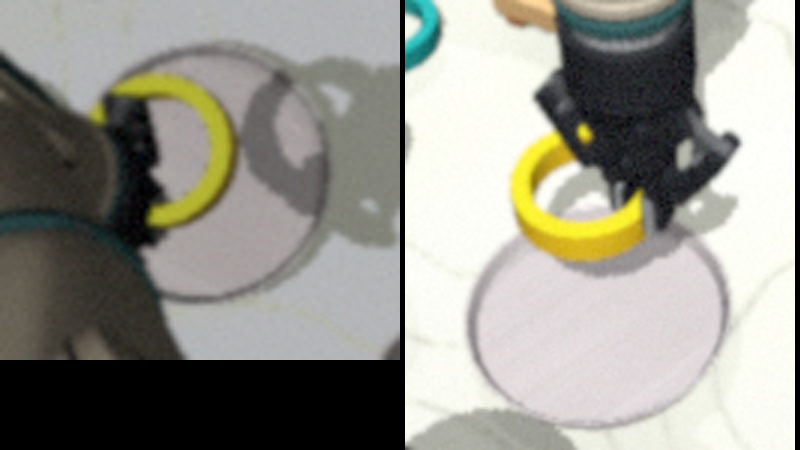

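Run:
```python
from h import *
print("seen ring",p2w("top",[[213.2,237.5],[194.5,256.7],[193,218.2]],[143,143,143]).round(0))
c=np.array([515,313]); 
ex=w2p("top",[[515,313-48,143],[515-48,313,143],[515+48,313,143]]); print("expected px",ex.round(1))
```

```text
seen ring [[510. 261. 143.]
 [464. 307. 143.]
 [560. 312. 143.]]
expected px [[211.5 235.7]
 [192.1 255.6]
 [192.5 217.1]]
```

Request:
{"method": "apply_moves", "body": {
  "targets": [
    [0.05, 0.6, 0.18, 0, 0, 0],
    [0, 0.7, 0, 0, 0, 0],
    [0, 0.7, 0, 0, 0, 0],
    [0, 0.45, 0, 0, 0, 0],
    [0, 0.2, 0, 0, 0, 0],
    [0, 0.1, 0, 0, 0, 0],
    [0, 0, 0, 0, 0, 0],
    [0, 0, 0, 0, 0, 0]
  ]
}}

```text
clock: 8.07
eef_pos: [485.6, 310.6, 14.1]
tool_rot: [-1.57, 0.001, -1.705]
force: [0.4, -0.5, -0.4]
width: 12.1
```

Run:
```python
from h import *
log()
```

```text
8.07 [485.6 310.6  14.1] [-89.9   0.1 -97.7] F [ 0.4 -0.5 -0.4] w 12.1 q [-0.52  0.84 -0.16  1.87  0.27  0.45 -1.  ]
```

Request:
{"method": "apply_moves", "body": {
  "targets": [
    [-0.1, 0.06, -0.1, 0, 0, 0],
    [0, 0.04, 0, 0, 0, 0],
    [0, 0.03, 0, 0, 0, 0],
    [0, 0, 0, 0, 0, 0]
  ]
}}

```text
clock: 8.57
eef_pos: [481.4, 315.3, 8.9]
tool_rot: [-1.571, 0.001, -1.704]
force: [-2.0, -0.1, 6.2]
width: 11.9
```

Run:
```python
from h import *
log()
```

```text
8.57 [481.4 315.3   8.9] [-90.    0.  -97.6] F [-2.  -0.1  6.2] w 11.9 q [-0.53  0.85 -0.15  1.87  0.27  0.44 -1.01]
```

It made contact with 6 N, so I release and lift.

Request:
{"method": "apply_moves", "body": {
  "targets": [
    [0, 0, 0, 0, 0, 0],
    [0, 0, 0, 0, 0, 0],
    [0, 0, 0, 0, 0, 0],
    [0, 0, 0, 0, 0, 0],
    [0, -0.3, 0, 0, 0, 0],
    [0, -0.6, 0, 0, 0, 0],
    [0, -0.8, 0, 0, 0, 0],
    [0, -0.9, 0, 0, 0, 0],
    [0, -0.9, 0, 0, 0, 0],
    [0, 0, 0, 0, 0, 0]
  ],
  "jaw": -0.2
}}

```text
clock: 9.82
eef_pos: [483.6, 316.1, 151.8]
tool_rot: [-1.566, 0.005, -1.705]
force: [-0.1, -0.4, -0.2]
width: 34.3
```

Run:
```python
from h import *
log()
# fit SRS model: base z axis sign -, alternating
from scipy.optimize import least_squares
D=np.array([eval(l) for l in open("log.txt")])
def fk(q,p):
    d1,L1,L2,L3=p[:4]
    z=lambda a:Ro.from_euler('z',a).as_matrix(); y=lambda a:Ro.from_euler('y',a).as_matrix()
    s=-1
    R=z(s*q[0])@y(q[1]); P=np.array([0,0,d1])+R@[p[4],0,L1]
    R=R@z(s*q[2])@y(q[3]); P=P+R@[p[5],0,L2]
    R=R@z(s*q[4])@y(q[5]); P=P+R@[p[6],0,0]
    R=R@z(s*q[6]); P=P+R@[0,0,L3]
    return P,R
# tool y = flange z ; find tool z/x from data
def res(p): return np.concatenate([fk(d[:7],p)[0]-d[7:10] for d in D])
r=least_squares(res,[300,400,350,220,0,0,0],x_scale=100); print(r.x.round(1),np.abs(r.fun).max())
for d in D[[0,-1]]:
    Rm=fk(d[:7],r.x)[1]; T=Ro.from_euler('xyz',d[10:]).as_matrix(); print((Rm.T@T).round(2))
```

```text
9.82 [483.6 316.1 151.8] [-89.7   0.3 -97.7] F [-0.1 -0.4 -0.2] w 34.3 q [-0.48  0.63 -0.23  1.81  0.21  0.72 -0.96]
[122.7 606.6 363.  129.7  68.1  22.9  54.3] 29.39711191487592
[[-0. -0. -1.]
 [-1. -0.  0.]
 [-0.  1. -0.]]
[[-0. -0. -1.]
 [-1. -0.  0.]
 [-0.  1. -0.]]
```

```bash
cat >> h.py <<'E'
zz=lambda a:Ro.from_euler('z',a).as_matrix()
yy=lambda a:Ro.from_euler('y',a).as_matrix()
TOOL=np.array([[0,0,-1],[-1,0,0],[0,1,0.]])
def basis(q):
    "3xN linear basis for TCP position and tool rotation"
    A=zz(-q[0]);B=A@yy(q[1]);C=B@zz(-q[2]);D_=C@yy(q[3]);E=D_@zz(-q[4]);F=E@yy(q[5]);G=F@zz(-q[6])
    M=np.c_[[0,0,1],A[:,:2],B,D_,F]   # d1, A xy, B xyz, D xyz, F xyz
    return M,G@TOOL
def fit(lam=3e-4):
    D=np.array([eval(l) for l in open("log.txt")]); M=np.vstack([basis(d[:7])[0] for d in D]); y=D[:,7:10].ravel()
    p0=np.array([300,0,0,0,0,420,0,0,350,0,0,200.]); n=len(p0)
    dp=np.linalg.lstsq(np.vstack([M,lam**.5*np.eye(n)*3]),np.r_[y-M@p0,np.zeros(n)],rcond=None)[0]; p=p0+dp
    return p,np.abs(y-M@p).max(),np.linalg.cond(M)
E
python3 - <<'E'
from h import *
for l in (1e-1,1e-2,1e-4):
    p,e,c=fit(l); print(p.round(0),e.round(1),c.round(0))
E
```

```text
[287.  27.  -5.  28.  -5. 435. -22.  -9. 370. -20. -14. 213.] 9.1 2.971095647946617e+16
[275.  23.  -9.  27.  -9. 450. -36.  -3. 368.  -9.  -9. 224.] 6.0 2.971095647946617e+16
[248.   5.  -8.   1.  -8. 543.  -8. -10. 381.   0.  -2. 255.] 1.0 2.971095647946617e+16
```

```bash
cat > ik.py <<'E'
from h import *
from scipy.optimize import least_squares
P,_,_=fit(1e-4)
lo=np.array([-3.06,-.37,-1.25,.18,-1.1,.23,-2.94])+.03; hi=np.array([3.06,2.12,1.32,2.47,4.24,1.98,2.94])-.03
def ik(pos,R,seed,reg=.02):
    def r(q):
        M,G=basis(q); return np.r_[(M@P-pos)/50,2*Ro.from_matrix(G.T@R).as_rotvec(),reg*(q-seed)]
    s=least_squares(r,np.clip(seed,lo+.001,hi-.001),bounds=(lo,hi)); M,G=basis(s.x)
    return s.x,np.linalg.norm(M@P-pos),np.degrees(np.linalg.norm(Ro.from_matrix(G.T@R).as_rotvec()))
RA=-7.5; RC=np.array([641,-50,0.]); RR=zz(np.radians(RA))
def flip_pose(phi,G,beta=0,sg=1):
    "spatula grip point G in rack coords, roll phi deg, tool tilt beta deg -> TCP pose. "
    S=RR@Ro.from_euler('x',phi,degrees=True).as_matrix()@Ro.from_euler('y',-beta,degrees=True).as_matrix()
    y=-S[:,2]; z=sg*S[:,1]; x=np.cross(y,z); R=np.c_[x,y,z]
    return RC+RR@np.array(G)+19*y,R
E
python3 - <<'E'
from ik import *
rng=np.random.default_rng(0)
for beta in (0,25,-25):
  for sg in (1,-1):
    best=None
    for t in range(12):
        seed=rng.uniform(lo,hi); path=[];ok=0
        for phi in range(0,106,15):
            c,s=np.cos(np.radians(phi)),np.sin(np.radians(phi)); g=np.array([44,47.5])
            pos,R=flip_pose(phi,[-126,4+c*g[0]-s*g[1],34+s*g[0]+c*g[1]],beta,sg)
            q,e,a=ik(pos,R,seed)
            if phi==0: q,e,a=ik(pos,R,q)
            if e>4 or a>2: break
            path.append(np.r_[phi,q.round(2)]); seed=q
        if best is None or len(path)>len(best) : best=path
    print(beta,sg,len(best)); 
    for b in best[::3]+best[-1:]: print("   ",b)
E
```

```text
0 1 8
    [ 0.   -0.62  0.91  0.89  2.03 -1.07  0.77  2.39]
    [ 4.50e+01  3.50e-01  8.10e-01 -3.00e-02  1.99e+00 -1.07e+00  8.90e-01
  2.70e+00]
    [90.    0.71  1.2  -0.29  1.8  -1.05  1.41  2.88]
    [105.     0.76   1.35  -0.36   1.72  -1.04   1.57   2.89]
0 -1 8
    [ 0.    0.61  1.08 -1.22  1.98  1.22  1.09 -2.9 ]
    [45.    1.01  1.21 -1.22  1.97  0.54  0.59 -1.98]
    [90.    1.19  1.63 -1.22  1.78 -0.15  0.87 -1.13]
    [105.     1.2    1.78  -1.22   1.7   -0.27   1.02  -1.01]
25 1 4
    [ 0.    0.61  1.07 -1.22  2.25  1.85  1.09 -0.31]
    [45.    1.07  1.21 -1.22  2.24  2.16  0.28 -0.41]
    [45.    1.07  1.21 -1.22  2.24  2.16  0.28 -0.41]
25 -1 4
    [ 0.   -0.15  0.68  0.04  2.28  2.82  0.26  1.64]
    [45.    0.88  0.96 -0.81  2.24  4.    0.26  0.82]
    [45.    0.88  0.96 -0.81  2.24  4.    0.26  0.82]
-25 1 8
    [ 0.    0.25  0.89 -0.49  1.72  0.29  1.05  1.07]
    [ 4.50e+01  7.70e-01  1.11e+00 -9.00e-01  1.70e+00  4.00e-02  1.07e+00
  1.63e+00]
    [90.    0.99  1.56 -1.13  1.54 -0.13  1.36  2.02]
    [105.     1.01   1.72  -1.18   1.46  -0.18   1.49   2.12]
-25 -1 8
    [ 0.   -0.29  0.87  0.4   1.74 -0.39  1.06 -1.37]
    [45.    0.24  0.91  0.06  1.72 -0.68  1.28 -0.76]
    [90.    0.55  1.23 -0.2   1.56 -0.77  1.7  -0.38]
    [105.     0.6    1.36  -0.28   1.48  -0.77   1.85  -0.31]
```

Run:
```python
from ik import *
q0=np.array([.27,.82,-.23,1.82,.33,.54,-.31])
for beta in (0,-8,-15,-22):
  for sg in (1,-1):
    seed=q0.copy(); seed[0]=1.0; seed[6]+= 1.57 if sg==1 else -1.57
    # grasp pose at rest
    S=zz(np.radians(9.4))@Ro.from_euler('y',-beta,degrees=True).as_matrix(); y=-S[:,2]; z=sg*S[:,1]; R=np.c_[np.cross(y,z),y,z]
    q,e,a=ik(np.array([372.5,-371,58])+19*y,R,seed); out=[("grasp",q.round(2).tolist(),round(e,1),round(a,1))]
    q,e,a=ik(np.array([372.5,-371,150])+19*y,R,q)
    for t in (.5,1):
        pos,R2=flip_pose(0,[-126-80,48,81.5],beta,sg); q,e,a=ik(pos*t+(1-t)*np.array([372.5,-371,150]),R2,q)
    for phi in range(0,106,5):
        c,s=np.cos(np.radians(phi)),np.sin(np.radians(phi)); g=np.array([44,47.5])
        pos,R=flip_pose(phi,[-126,4+c*g[0]-s*g[1],34+s*g[0]+c*g[1]],beta,sg)
        q,e,a=ik(pos,R,q,.05)
        if phi in(0,60,90,105): out.append((phi,q.round(2).tolist(),round(e,1),round(a,1)))
    print(beta,sg,*out,sep="\n   ")
```

```text
0
   1
   ('grasp', [1.02, 0.79, -0.44, 2.0, 0.68, 0.5, 1.81], np.float64(0.0), np.float64(0.0))
   (0, [0.09, 0.72, -0.25, 2.01, 0.38, 0.46, 0.99], np.float64(0.0), np.float64(0.0))
   (60, [1.07, 1.28, -1.15, 1.92, 0.09, 0.61, 1.68], np.float64(0.0), np.float64(0.0))
   (90, [1.19, 1.63, -1.22, 1.78, -0.15, 0.87, 2.01], np.float64(0.0), np.float64(0.0))
   (105, [1.2, 1.78, -1.22, 1.7, -0.27, 1.02, 2.13], np.float64(0.0), np.float64(0.0))
0
   -1
   ('grasp', [1.02, 0.79, -0.44, 2.0, 0.68, 0.5, -1.33], np.float64(0.0), np.float64(0.0))
   (0, [0.09, 0.72, -0.25, 2.01, 0.38, 0.46, -2.15], np.float64(0.0), np.float64(0.0))
   (60, [1.07, 1.28, -1.15, 1.92, 0.09, 0.61, -1.46], np.float64(0.0), np.float64(0.0))
   (90, [1.19, 1.63, -1.22, 1.78, -0.15, 0.87, -1.13], np.float64(0.0), np.float64(0.0))
   (105, [1.2, 1.78, -1.22, 1.7, -0.27, 1.02, -1.01], np.float64(0.0), np.float64(0.0))
-8
   1
   ('grasp', [0.94, 0.8, -0.39, 1.95, 0.66, 0.64, 1.8], np.float64(0.0), np.float64(0.0))
   (0, [0.16, 0.76, -0.36, 1.91, 0.35, 0.67, 1.03], np.float64(0.0), np.float64(0.0))
   (60, [1.01, 1.25,
[... 1807 characters left out ...]
21, -0.93, 1.69, -0.1, 1.09, 1.87], np.float64(0.0), np.float64(0.0))
   (90, [0.99, 1.52, -1.06, 1.56, -0.2, 1.32, 2.09], np.float64(0.0), np.float64(0.0))
   (105, [1.01, 1.68, -1.12, 1.49, -0.25, 1.45, 2.18], np.float64(0.0), np.float64(0.0))
-22
   -1
   ('grasp', [0.81, 0.85, -0.32, 1.85, 0.64, 0.89, -1.36], np.float64(0.0), np.float64(0.0))
   (0, [0.19, 0.85, -0.4, 1.76, 0.24, 0.97, -2.01], np.float64(0.0), np.float64(0.0))
   (60, [0.87, 1.21, -0.93, 1.69, -0.1, 1.09, -1.28], np.float64(0.0), np.float64(0.0))
   (90, [0.99, 1.52, -1.06, 1.56, -0.2, 1.32, -1.05], np.float64(0.0), np.float64(0.0))
   (105, [1.01, 1.68, -1.12, 1.49, -0.25, 1.45, -0.96], np.float64(0.0), np.float64(0.0))
```

```bash
cat >> ik.py <<'E'
def sp_pose(G,yaw,phi=0,beta=-10,sg=-1):
    "world grip point, spatula yaw/roll deg -> TCP pose"
    S=zz(np.radians(yaw))@Ro.from_euler('x',phi,degrees=True).as_matrix()@Ro.from_euler('y',-beta,degrees=True).as_matrix()
    y=-S[:,2]; z=sg*S[:,1]; return np.array(G)+19*y,np.c_[np.cross(y,z),y,z]
E
python3 - <<'E'
from ik import *
log(); p,R=Rt()
pos,R2=sp_pose([372.5,-371,158],9.4)
print(pos,rows(pos,R)); print(rows(pos,R2,pos,R)); print(rows(pos-[0,0,100],R2,pos,R2))
# two-step: yaw then tilt
Ry=down(-170.6); print(rows(pos,Ry,pos,R)[1],rows(pos,R2,pos,Ry)[1])
E
```

```text
9.82 [483.6 316.1 151.8] [-89.7   0.3 -97.7] F [-0.1 -0.4 -0.2] w 34.3 q [-0.48  0.63 -0.23  1.81  0.21  0.72 -0.96]
[ 369.2449873  -371.53886386  139.28865269] (array([17.42,  0.23, -0.53]), array([0., 0., 0.]))
(array([0., 0., 0.]), array([-0.81,  9.09, -1.13]))
(array([-0.43,  2.46,  0.  ]), array([0., 0., 0.]))
[-0.01  9.11 -0.05] [-0.    0.   -1.25]
```

Request:
{"method": "apply_moves", "body": {
  "targets": [
    [0.5, 0, 0, 0, 0, 0],
    [0.97, 0, -0.03, 0, 0, 0],
    [0.97, 0, -0.03, 0, 0, 0],
    [0.97, 0, -0.03, 0, 0, 0],
    [0.97, 0, -0.03, 0, 0, 0],
    [0.97, 0, -0.03, 0, 0, 0],
    [0.97, 0, -0.03, 0, 0, 0],
    [0.97, 0, -0.03, 0, 0, 0],
    [0.97, 0, -0.03, 0, 0, 0],
    [0.97, 0, -0.03, 0, 0, 0],
    [0.97, 0, -0.03, 0, 0, 0],
    [0.97, 0, -0.03, 0, 0, 0]
  ],
  "jaw": 0.2
}}

```text
clock: 11.32
eef_pos: [406.2, -128.2, 147.2]
tool_rot: [-1.574, -0.0, -1.706]
force: [0.4, -0.9, 0.0]
width: 51.2
```

Request:
{"method": "apply_moves", "body": {
  "targets": [
    [0.97, 0, -0.03, 0, 0, 0],
    [0.97, 0, -0.03, 0, 0, 0],
    [0.97, 0, -0.03, 0, 0, 0],
    [0.97, 0, -0.03, 0, 0, 0],
    [0.97, 0, -0.03, 0, 0, 0],
    [0.97, 0, -0.03, 0, 0, 0],
    [0.4, 0, -0.03, 0, 0, 0],
    [0, 0, 0, 0, 0, 0]
  ]
}}

```text
clock: 12.32
eef_pos: [365.8, -371.8, 147.3]
tool_rot: [-1.573, 0.001, -1.707]
force: [0.5, 0.7, 0.6]
width: 50.7
```

Request:
{"method": "apply_moves", "body": {
  "targets": [
    [0, 0, 0, 0, 1, 0],
    [0, 0, 0, 0, 1, 0],
    [0, 0, 0, 0, 1, 0],
    [0, 0, 0, 0, 1, 0],
    [0, 0, 0, 0, 1, 0],
    [0, 0, 0, 0, 1, 0],
    [0, 0, 0, 0, 1, 0],
    [0, 0, 0, 0, 1, 0],
    [0, 0, 0, 0, 1, 0],
    [0, 0, 0, 0, 0.1, -0.65],
    [0, 0, 0, 0, 0, -0.6],
    [0, 0, 0, 0, 0, 0]
  ]
}}

```text
clock: 13.82
eef_pos: [369.6, -368.6, 147.4]
tool_rot: [-1.572, -0.174, -2.969]
force: [0.3, -0.5, -0.3]
width: 51.3
```

Run:
```python
from ik import *
log(); pos,R2=sp_pose([372.5,-371,158],9.4); print(rows(pos,R2)); print(rows(*sp_pose([372.5,-371,58],9.4)))
crop("top",415,200,80,120,5,"c4");
```

```text
13.82 [ 369.6 -368.6  147.4] [ -90.1  -10.  -170.1] F [ 0.3 -0.5 -0.3] w 51.3 q [ 0.55  0.62  0.15  1.86  0.06  0.78 -0.77]
(array([-0.01,  0.2 ,  0.07]), array([-0.  ,  0.06, -0.01]))
(array([-0.45,  2.66,  0.07]), array([-0.  ,  0.06, -0.01]))
```

View pics/c4.png

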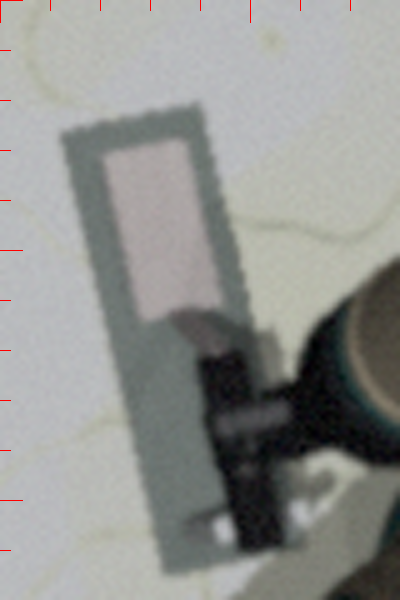

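The gripper is over the handle (grip about (245,420) in the crop), so I descend.

Request:
{"method": "apply_moves", "body": {
  "targets": [
    [-0.08, 0.46, 0.07, 0, 0.06, 0],
    [-0.1, 0.6, 0, 0, 0, 0],
    [-0.1, 0.6, 0, 0, 0, 0],
    [-0.1, 0.6, 0, 0, 0, 0],
    [-0.07, 0.4, 0, 0, 0, 0],
    [0, 0, 0, 0, 0, 0],
    [0, 0, 0, 0, 0, 0]
  ]
}}

```text
clock: 14.75
eef_pos: [367.2, -375.2, 40.9]
tool_rot: [-1.568, -0.174, -2.985]
force: [-0.1, -0.8, -0.1]
width: 51.4
```

Run:
```python
from ik import *
log(); print(rows(*sp_pose([372.5,-371,58],9.4)))
crop("side",320,140,110,80,7,"c5")
```

```text
14.75 [ 367.2 -375.2   40.9] [ -89.8   -9.9 -171. ] F [-0.1 -0.8 -0.1] w 51.4 q [ 0.57  0.79  0.14  1.91  0.05  0.56 -0.79]
(array([-0.07,  0.03, -0.08]), array([-0.01, -0.05, -0.01]))
```

View pics/c5.png

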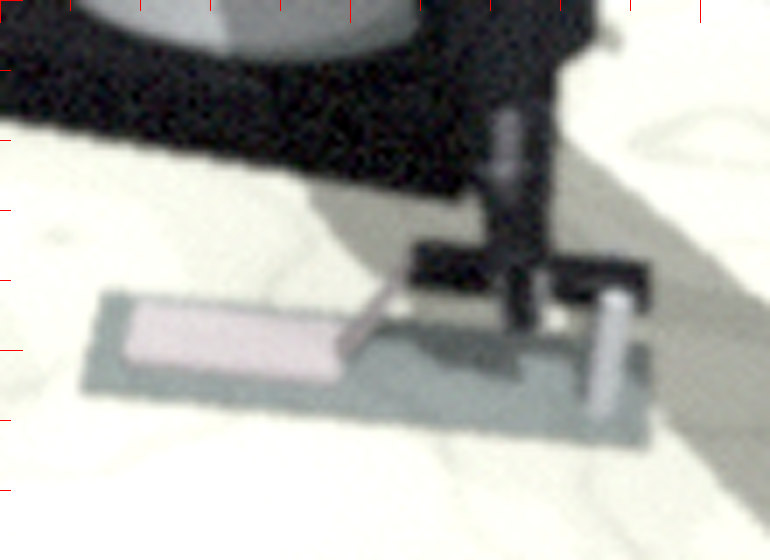

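The fingers straddle the handle at the grip point, about (520,290), so I close.

Request:
{"method": "apply_moves", "body": {
  "targets": [
    [-0.07, 0.03, -0.06, 0, 0, 0],
    [0, 0, 0, 0, 0, 0],
    [0, 0, 0, 0, 0, 0],
    [0, 0, 0, 0, 0, 0],
    [0, 0, 0, 0, 0, 0],
    [0, 0, 0, 0, 0, 0],
    [0, 0, 0, 0, 0, 0]
  ],
  "jaw": -1
}}

```text
clock: 15.68
eef_pos: [370.1, -371.8, 39.1]
tool_rot: [-1.568, -0.173, -2.984]
force: [1.3, 2.4, 5.9]
width: 23.4
```

Run:
```python
from ik import *
log(); s=read_state(); np.save("grasp.npy",np.r_[s['eef_pos'],s['tool_rot'],s['qpos']]); print(rows(Rt()[0]+[0,0,110],Rt()[1]))
```

```text
15.68 [ 370.1 -371.8   39.1] [ -89.9   -9.9 -170.9] F [1.3 2.4 5.9] w 23.4 q [ 0.56  0.8   0.14  1.91  0.05  0.55 -0.79]
(array([ 0.47, -2.71,  0.01]), array([0., 0., 0.]))
```

Run:
```python
from ik import *
log(); q=read_state()['qpos']; p,R=Rt()
def W(x,y,z): return RC+RR@np.array([x,y,z])
wp=[("lift",[373,-371,150],9.1),("mid",[400,-180,150],0),("entry hi",W(-255,45,150),-7.5),("entry",W(-255,45,73),-7.5),("half",W(-190,45,73),-7.5),("in",W(-136,45,73),-7.5)]
for n,g,yaw in wp:
    for beta in (-10,):
        T=sp_pose(g,yaw,0,beta); q,e,a=ik(*T,q); print(n,np.round(T[0],1),q.round(2),round(e,1),round(a,1))
T0=p+[0,0,110]; print(rows(sp_pose(wp[2][1],-7.5)[0],R,T0,R),rows([0,0,0],sp_pose([0,0,0],-7.5)[1],np.zeros(3),R))
```

```text
15.68 [ 370.1 -371.8   39.1] [ -89.9   -9.9 -170.9] F [1.3 2.4 5.9] w 23.4 q [ 0.56  0.8   0.14  1.91  0.05  0.55 -0.79]
lift [ 369.7 -371.5  131.3] [ 0.55  0.65  0.15  1.87  0.06  0.75 -0.78] 0.0 0.0
mid [ 396.7 -180.   131.3] [ 0.2   0.57  0.17  2.06 -0.05  0.68 -1.18] 0.0 0.0
entry hi [390.8  28.3 131.3] [-0.22  0.53  0.15  2.16 -0.19  0.64 -1.61] 0.0 0.0
entry [390.8  28.3  54.3] [-0.17  0.69  0.09  2.2  -0.23  0.44 -1.58] 0.0 0.0
half [455.2  19.8  54.3] [-0.16  0.73  0.12  2.03 -0.21  0.56 -1.58] 0.0 0.0
in [508.8  12.8  54.3] [-0.14  0.78  0.13  1.89 -0.2   0.66 -1.58] 0.0 0.0
(array([-2.13,  0.05, -9.8 ]), array([0., 0., 0.])) (array([0., 0., 0.]), array([-0.38,  2.04, -0.01]))
```

Request:
{"method": "apply_moves", "body": {
  "targets": [
    [0.04, -0.2, 0, 0, 0, 0],
    [0.08, -0.5, 0, 0, 0, 0],
    [0.12, -0.7, 0, 0, 0, 0],
    [0.12, -0.7, 0, 0, 0, 0],
    [0.11, -0.6, 0, 0, 0, 0],
    [-0.1, 0, -0.4, 0, 0, 0],
    [-0.2, 0, -0.8, 0, 0, 0],
    [-0.2, 0, -0.9, 0, 0, 0],
    [-0.2, 0, -0.9, 0, 0, 0],
    [-0.2, 0, -0.9, 0, 0, 0],
    [-0.2, 0, -0.9, 0, 0, 0],
    [-0.2, 0, -0.9, 0, 0, 0]
  ]
}}

```text
clock: 17.18
eef_pos: [382.9, -136.2, 137.8]
tool_rot: [-1.57, -0.177, -2.983]
force: [1.1, 0.0, -1.7]
width: 22.8
```

Request:
{"method": "apply_moves", "body": {
  "targets": [
    [-0.2, 0, -0.9, 0, 0, 0],
    [-0.2, 0, -0.9, 0, 0, 0],
    [-0.2, 0, -0.9, 0, 0, 0],
    [-0.2, 0, -0.9, 0, 0, 0],
    [-0.2, 0, -0.5, -0.07, 0.4, 0],
    [0, 0, 0, -0.1, 0.55, 0],
    [0, 0, 0, -0.1, 0.55, 0],
    [0, 0, 0, -0.1, 0.54, 0],
    [0, 0, 0, 0, 0, 0],
    [0, 0, 0, 0, 0, 0]
  ]
}}

```text
clock: 18.42
eef_pos: [396.5, 29.9, 131.0]
tool_rot: [-1.57, -0.175, 3.012]
force: [0.4, -0.1, -1.7]
width: 23.3
```

Run:
```python
from ik import *
log(); p,R=Rt(); print(rows(*sp_pose(RC+RR@[-255,45,150],-7.5)))
a=get_image("top")[:,:,::-1]; a=cv2.convertScaleAbs(a[150:300,270:395],alpha=1.4); a=cv2.resize(a,None,fx=3.8,fy=3.8,interpolation=cv2.INTER_CUBIC)
b=get_image("side")[:,:,::-1]; b=cv2.convertScaleAbs(b[170:340,220:330],alpha=1.4); b=cv2.resize(b,None,fx=3,fy=3,interpolation=cv2.INTER_CUBIC)
C=np.zeros((580,800,3),np.uint8);C[:a.shape[0],:a.shape[1]]=a;C[:b.shape[0],470:470+b.shape[1]]=b[:,:330];cv2.imwrite("pics/g3.png",C)
```

```text
18.43 [396.5  29.9 131. ] [-90.  -10.  172.6] F [ 0.4 -0.1 -1.7] w 23.3 q [-0.21  0.54  0.15  2.14 -0.19  0.64 -1.62]
(array([0.14, 0.02, 0.06]), array([-0.01,  0.01,  0.01]))
```

View pics/g3.png

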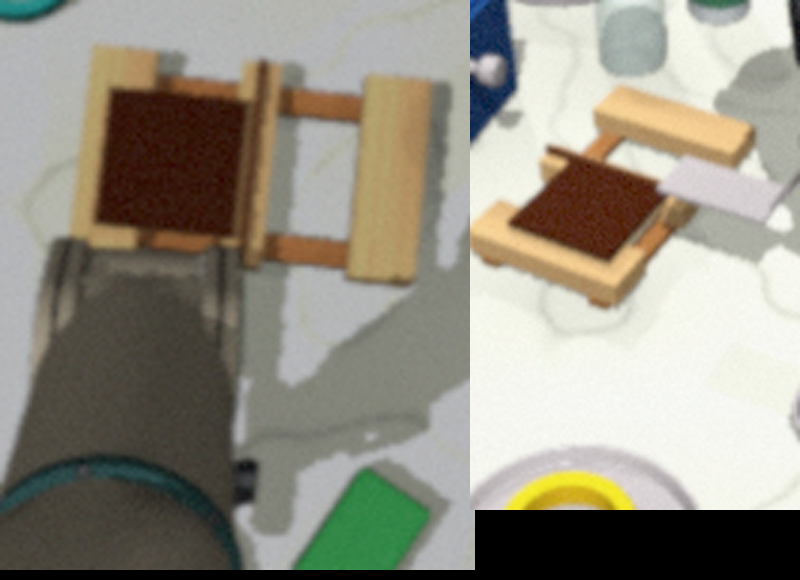

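The blade is level in the side view. Its tip corners are at panel (658,190) and (688,157), and its heel at about (768,218). I check these against the assumed geometry.

Run:
```python
from ik import *
px=[[(658-470)/3+220,190/3+170],[(688-470)/3+220,157/3+170],[(768-470)/3+220,218/3+170]]
for z in (99,102): print((RR.T@(p2w("side",px,z)-RC).T).T.round(1))
p,R=Rt(); g=p-19*R[:,1]; G=RR.T@(g-RC); print("grip rack",G.round(1))
print("expected tip",G+[165,24,-48],G+[165,-24,-48],G+[70,24,-48])
print(rows(*sp_pose(RC+RR@[-250,45,73],-7.5)))
# side-view crosscheck of rack: far-right corner etc in side from c3-like view: panel rack corners
pr=[[(470-470)/3+220,215/3+170],[(597-470)/3+220,90/3+170],[(755-470)/3+220,128/3+170]]
print((RR.T@(p2w("side",pr,34)-RC).T).T.round(1), "exp (75,124),(75,-124),(-75,-124)")
```

```text
[[ -84.1   72.6   99. ]
 [ -84.4   23.6   99. ]
 [-177.8   63.2   99. ]]
[[ -86.1   75.8  102. ]
 [ -86.3   27.   102. ]
 [-179.4   66.4  102. ]]
grip rack [-249.1   47.3  149.9]
expected tip [-84.1126828   71.30745226 101.87435236] [-84.1126828   23.30745226 101.87435236] [-179.1126828    71.30745226  101.87435236]
(array([-0.31,  1.9 ,  0.06]), array([-0.01,  0.  ,  0.  ]))
[[  84.9  108.4   34. ]
 [  87.9 -102.    34. ]
 [ -75.8 -117.3   34. ]] exp (75,124),(75,-124),(-75,-124)
```

The tip agrees within 2 mm. The heel reading hints at pitch or yaw error, so I measure the edge offsets in code.

```bash
cat >> ik.py <<'E'
def edge(img,n,A,B,Kr=6):
    "pixel offset of strongest edge near projected world segment A-B, along its normal"
    a,b=w2p(n,[A,B]); t=(b-a)/np.linalg.norm(b-a); nn=np.array([-t[1],t[0]]); ks=np.arange(-Kr,Kr+.1,.25)
    s=np.linspace(0,1,30)[:,None]; pts=a+s*(b-a); X=(pts[:,None]+ks[None,:,None]*nn).astype(np.float32)
    v=cv2.remap(img.astype(np.float32),X[...,0],X[...,1],cv2.INTER_LINEAR).mean(0)
    g=np.abs(np.gradient(cv2.GaussianBlur(v,(1,5),1.),axis=0)).sum(-1); i=g[3:-3].argmax()+3; return ks[i],nn.round(2),g[i].round(1)
E
python3 - <<'E'
from ik import *
img=np.mean([get_image("side").astype(float) for _ in range(3)],0)
p,R=Rt(); G=RR.T@(p-19*R[:,1]-RC)
W=lambda v: RC+RR@(G+np.array(v))
for nm,a,b in [("near tip half",[160,24,-48],[120,24,-48]),("near heel half",[115,24,-48],[75,24,-48]),("far tip half",[160,-24,-48],[120,-24,-48]),("far heel half",[115,-24,-48],[80,-24,-48]),("tip",[165,20,-48],[165,-20,-48]),("heel",[70,22,-48],[70,8,-48])]:
    print(nm,edge(img,"side",W(a),W(b)))
e0=w2p("side",[W([140,24,-48])])[0]; print("px per +1mm z",w2p("side",[W([140,24,-38])])[0]-e0,"y",w2p("side",[W([140,34,-48])])[0]-e0,"x",w2p("side",[W([150,24,-48])])[0]-e0)
E
```

```text
near tip half (np.float64(0.75), array([-0.32,  0.95]), np.float32(16.5))
near heel half (np.float64(0.0), array([-0.32,  0.95]), np.float32(10.7))
far tip half (np.float64(0.0), array([-0.31,  0.95]), np.float32(15.6))
far heel half (np.float64(-2.25), array([-0.31,  0.95]), np.float32(4.0))
tip (np.float64(-1.25), array([0.74, 0.67]), np.float32(1.7))
heel (np.float64(0.0), array([0.79, 0.61]), np.float32(15.0))
px per +1mm z [-0.10117576 -3.27187725] y [-2.05723309  2.36826605] x [-3.65613759 -1.21886024]
```

The spatula matches within about 2 mm, with perhaps 1–2° of tip droop. I lower it and slide in.

Request:
{"method": "apply_moves", "body": {
  "targets": [
    [-0.05, 0.4, 0.06, 0, 0, 0],
    [-0.08, 0.5, 0, 0, 0, 0],
    [-0.08, 0.5, 0, 0, 0, 0],
    [-0.08, 0.47, 0, 0, 0, 0],
    [0, 0, 0, 0, 0, 0],
    [0, 0, 0, 0, 0, 0]
  ]
}}

```text
clock: 19.42
eef_pos: [395.7, 27.3, 56.1]
tool_rot: [-1.57, -0.174, 3.01]
force: [0.5, -0.0, -1.5]
width: 23.0
```

Run:
```python
from ik import *
log(); print(rows(*sp_pose(RC+RR@[-250,45,74],-7.5))); p=sp_pose(RC+RR@[-136,45,74],-7.5); print(rows(p[0],p[1],*sp_pose(RC+RR@[-250,45,74],-7.5)))
img=np.mean([get_image("side").astype(float) for _ in range(3)],0)
p,R=Rt(); G=RR.T@(p-19*R[:,1]-RC); print(G)
W=lambda v: RC+RR@(G+np.array(v))
for nm,a,b in [("near tip half",[160,24,-48],[120,24,-48]),("near heel half",[115,24,-48],[75,24,-48]),("far tip half",[160,-24,-48],[120,-24,-48]),("heel",[70,22,-48],[70,8,-48])]:
    print(nm,edge(img,"side",W(a),W(b)))
RWc=lambda v: RC+RR@np.array(v)
for nm,a,b in [("slat+y near end bottom-top edge",[-75,120,34],[-75,80,34]),("mid slat end",[-75,12,34],[-75,5,34]),("slat+y outer edge",[-70,124,34],[-30,124,34]),("tile far edge y",[-50,106.6,44],[30,106.6,44])]:
    print(nm,edge(img,"side",RWc(a),RWc(b)))
```

```text
19.43 [395.7  27.3  56.1] [-90.   -9.9 172.5] F [ 0.5 -0.  -1.5] w 23.0 q [-0.17  0.69  0.1   2.19 -0.23  0.45 -1.58]
(array([-0.  ,  0.02, -0.01]), array([-0.  , -0.01, -0.01]))
(array([-2.81, -0.49, -0.  ]), array([0., 0., 0.]))
[-249.77301616   44.71223263   75.04653341]
near tip half (np.float64(3.5), array([-0.33,  0.94]), np.float32(16.4))
near heel half (np.float64(3.25), array([-0.33,  0.94]), np.float32(17.1))
far tip half (np.float64(0.25), array([-0.32,  0.95]), np.float32(6.2))
heel (np.float64(0.75), array([0.81, 0.59]), np.float32(15.8))
slat+y near end bottom-top edge (np.float64(-1.0), array([0.76, 0.65]), np.float32(19.0))
mid slat end (np.float64(3.25), array([0.76, 0.65]), np.float32(27.1))
slat+y outer edge (np.float64(5.25), array([ 0.35, -0.94]), np.float32(15.9))
tile far edge y (np.float64(-2.0), array([ 0.34, -0.94]), np.float32(26.1))
```

Request:
{"method": "apply_moves", "body": {
  "targets": [
    [-0.3, -0.04, 0, 0, 0, 0],
    [-0.35, -0.06, 0, 0, 0, 0],
    [-0.35, -0.06, 0, 0, 0, 0],
    [-0.35, -0.06, 0, 0, 0, 0],
    [0, 0, 0, 0, 0, 0]
  ]
}}

```text
clock: 20.2
eef_pos: [451.4, 19.9, 54.9]
tool_rot: [-1.57, -0.172, 3.01]
force: [-0.4, 1.3, -1.7]
width: 22.8
```

Run:
```python
from ik import *
log(); p,R=Rt(); print(RR.T@(p-19*R[:,1]-RC)); print(rows(*sp_pose(RC+RR@[-136,45,74],-7.5)))
```

```text
20.2 [451.4  19.9  54.9] [-90.   -9.9 172.4] F [-0.4  1.3 -1.7] w 22.8 q [-0.16  0.73  0.12  2.04 -0.21  0.55 -1.57]
[-193.87926736   44.5496274    73.57091917]
(array([-1.42, -0.26, -0.01]), array([-0.  , -0.01, -0.02]))
```

Request:
{"method": "apply_moves", "body": {
  "targets": [
    [-0.35, -0.06, 0, 0, 0, 0],
    [-0.35, -0.06, 0, 0, 0, 0],
    [-0.35, -0.07, 0, 0, 0, 0],
    [-0.35, -0.07, 0, 0, 0, 0],
    [0, 0, 0, 0, 0, 0],
    [0, 0, 0, 0, 0, 0]
  ]
}}

```text
clock: 20.95
eef_pos: [504.8, 12.8, 55.4]
tool_rot: [-1.57, -0.176, 3.01]
force: [0.1, 0.3, -1.0]
width: 22.9
```

Run:
```python
from ik import *
log(); p,R=Rt(); print(RR.T@(p-19*R[:,1]-RC))
a=get_image("side")[:,:,::-1]; b=get_image("top")[:,:,::-1]
a=cv2.resize(cv2.convertScaleAbs(a[160:280,200:350],alpha=1.4),None,fx=5,fy=5,interpolation=cv2.INTER_CUBIC); cv2.imwrite("pics/g4.png",a)
```

```text
20.95 [504.8  12.8  55.4] [-90.  -10.1 172.5] F [ 0.1  0.3 -1. ] w 22.9 q [-0.14  0.77  0.13  1.9  -0.2   0.66 -1.57]
[-139.95169567   44.52298335   74.11160347]
```

View pics/g4.png

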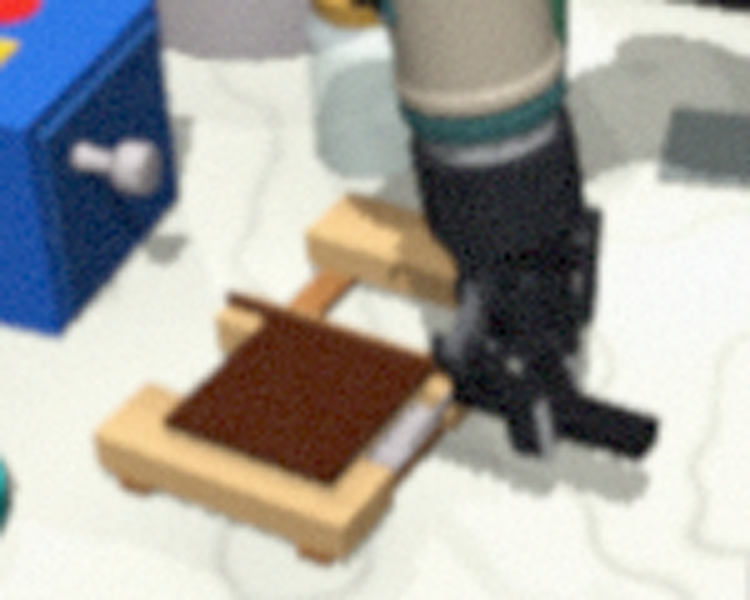

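The blade is under the tile, its heel visible at (405,435), and it touches nothing. Next I plan the flip path: roll about the moving hinge to about 80°, then push past vertical with the blade's lower edge.

```bash
cat > flip.py <<'E'
from ik import *
GX=-140.
def B2pose(B,phi,gx=GX,beta=-10):
    f=np.radians(phi); g=np.array(B)+50*np.array([-np.sin(f),np.cos(f)]); return sp_pose(RC+RR@[gx,*g],RA,phi,beta)
def follow(phi,r=40,cl=2):
    f=np.radians(phi); yp=6.6
    if phi>24: yp=3+8*np.tan(f) if phi<37 else 3+10*np.sin(f)
    t=np.array([np.cos(f),np.sin(f)]); n=np.array([np.sin(f),-np.cos(f)])
    return np.array([yp,34])+r*t+(2+cl)*n
W=[((46,24.5),5),((46.5,27),10),((46.5,31),11),((46.5,35),12),(follow(13),13)]+[(follow(p),p) for p in (17,21,25,30,35,40,45,50,55,60,65,70,75,80)]
f=np.radians(80); t=np.array([np.cos(f),np.sin(f)])
for E in [(15,70),(13,76),(11,82),(9,85),(7,86),(5,87),(3,88),(1,89)]: W.append((np.array(E)+24*t+2*np.array([np.sin(f),-np.cos(f)]),80))
def plan(i0,i1):
    p,R=Rt()
    for B,phi in W[i0:i1]:
        P2,R2=B2pose(B,phi); s,v=rows(P2,R2,p,R); print([float(x) for x in [*s,*v]],phi); 
        p,R=p+R@(s*40),R@Ro.from_rotvec(np.radians(v*8)).as_matrix()
E
python3 - <<'E'
from flip import *
q=read_state()['qpos']
for B,phi in W:
    q2,e,a=ik(*B2pose(B,phi),q,.05)
    if phi%20==0 or e>2: print(phi,np.round(B,1),q2.round(2),round(e,1),round(a,1),"dq",np.abs(q2-q).max().round(2))
    q=q2
plan(0,12)
E
```

```text
40 [42.6 56.6] [ 0.59  0.9  -0.36  1.85 -0.49  0.83 -0.92] 0.0 0.0 dq 0.07
60 [35.1 66.6] [ 0.8   1.1  -0.48  1.74 -0.53  1.03 -0.73] 0.0 0.0 dq 0.06
80 [23.7 72.7] [ 0.91  1.33 -0.55  1.59 -0.54  1.28 -0.62] 0.0 0.0 dq 0.06
80 [21.1 93.3] [ 0.92  1.3  -0.55  1.6  -0.55  1.29 -0.63] 0.0 0.0 dq 0.03
80 [19.1 99.3] [ 0.92  1.29 -0.56  1.6  -0.55  1.3  -0.64] 0.0 0.0 dq 0.01
80 [ 17.1 105.3] [ 0.92  1.28 -0.56  1.61 -0.56  1.3  -0.64] 0.0 0.0 dq 0.01
80 [ 15.1 108.3] [ 0.93  1.28 -0.56  1.61 -0.56  1.31 -0.65] 0.0 0.0 dq 0.01
80 [ 13.1 109.3] [ 0.93  1.28 -0.56  1.6  -0.55  1.31 -0.65] 0.0 0.0 dq 0.0
80 [ 11.1 110.3] [ 0.93  1.27 -0.56  1.6  -0.55  1.32 -0.65] 0.0 0.0 dq 0.0
80 [  9.1 111.3] [ 0.93  1.27 -0.56  1.6  -0.55  1.32 -0.65] 0.0 0.0 dq 0.0
80 [  7.1 112.3] [ 0.93  1.27 -0.55  1.6  -0.55  1.32 -0.65] 0.0 0.0 dq 0.0
[0.01, -0.0, 0.03, -0.62, -0.11, 0.01] 5
[0.01, -0.06, 0.05, -0.61, -0.11, -0.0] 10
[0.01, -0.1, -0.0, -0.13, -0.02, -0.0] 11
[0.02, -0.09, -0.01, -0.12, -0.02, -0.0] 12
[0.02, -0.1, -0.0, -0.12, -0.03, -0.0] 13
[0.01, -0.07, 0.05, -0.5, -0.08, -0.0] 17
[0.01, -0.07, 0.05, -0.49, -0.09, -0.0] 21
[0.01, -0.06, 0.04, -0.49, -0.09, -0.0] 25
[0.02, -0.08, 0.05, -0.62, -0.1, -0.0] 30
[0.01, -0.07, 0.04, -0.61, -0.11, -0.0] 35
[0.01, -0.07, 0.04, -0.62, -0.11, -0.0] 40
[0.01, -0.07, 0.06, -0.61, -0.11, -0.0] 45
```

Request:
{"method": "apply_moves", "body": {
  "targets": [
    [0.01, 0, 0.03, -0.62, -0.11, 0],
    [0.01, -0.06, 0.05, -0.61, -0.11, 0],
    [0.01, -0.1, 0, -0.13, -0.02, 0],
    [0.02, -0.09, -0.01, -0.12, -0.02, 0],
    [0.02, -0.1, 0, -0.12, -0.03, 0],
    [0.01, -0.07, 0.05, -0.5, -0.08, 0],
    [0.01, -0.07, 0.05, -0.5, -0.08, 0],
    [0, 0, 0, 0, 0, 0]
  ]
}}

```text
clock: 22.05
eef_pos: [504.6, 0.7, 73.6]
tool_rot: [-1.943, -0.163, 3.069]
force: [0.3, 0.2, -1.4]
width: 23.1
```

Run:
```python
from flip import *
log(); p,R=Rt(); print((RR.T@(p-19*R[:,1]-RC)).round(1)); 
# roll angle
T=B2pose(*W[6]); print("vs plan",rows(*T)); plan(7,19)
```

```text
22.05 [504.6   0.7  73.6] [-111.3   -9.3  175.9] F [ 0.3  0.2 -1.4] w 23.1 q [ 0.29  0.78 -0.17  1.9  -0.37  0.7  -1.2 ]
[-138.6   25.7   91.1]
vs plan (array([ 0.03,  0.02, -0.04]), array([ 0.01, -0.03, -0.01]))
[0.05, -0.05, 0.01, -0.49, -0.12, -0.01] 25
[0.01, -0.07, 0.04, -0.61, -0.1, -0.0] 30
[0.01, -0.07, 0.04, -0.62, -0.11, -0.0] 35
[0.01, -0.08, 0.05, -0.61, -0.11, -0.0] 40
[0.02, -0.07, 0.05, -0.62, -0.11, -0.0] 45
[0.01, -0.07, 0.05, -0.61, -0.11, -0.0] 50
[0.01, -0.07, 0.06, -0.62, -0.11, -0.0] 55
[0.02, -0.08, 0.05, -0.61, -0.11, -0.0] 60
[0.01, -0.07, 0.06, -0.62, -0.1, -0.0] 65
[0.01, -0.08, 0.06, -0.61, -0.11, -0.0] 70
[0.02, -0.08, 0.06, -0.62, -0.11, -0.0] 75
[0.01, -0.07, 0.06, -0.62, -0.11, -0.0] 80
```

```bash
cat >> flip.py <<'E'
def dark():
    im=get_image("side").astype(int)[200:275,215:300]; m=(im[...,0]<80)&(im[...,0]>im[...,2]+12)
    y,x=np.nonzero(m); print("dark n",m.sum(),"x",x.min()+215,x.max()+215,"y",y.min()+200,y.max()+200)
    z=RC+RR@np.array([-8.5,0,0])
    for th in (0,15,20,25):
        f=np.radians(th); P=[RC+RR@np.array([xx,6.6+100*np.cos(f)-10*np.sin(f),34+100*np.sin(f)+10*np.cos(f)]) for xx in (-58,41)]; print(th,w2p("side",P).round(0).tolist())
E
python3 - <<'E'
from flip import *
dark()
E
```

```text
dark n 654 x 234 299 y 207 243
0 [[267.0, 255.0], [234.0, 243.0]]
15 [[268.0, 246.0], [234.0, 234.0]]
20 [[269.0, 243.0], [235.0, 231.0]]
25 [[269.0, 239.0], [235.0, 228.0]]
```

The dark face's lower corner is at y=243, so the tile has tipped to about 20° as planned.

Request:
{"method": "apply_moves", "body": {
  "targets": [
    [0.05, -0.05, 0.01, -0.49, -0.12, 0],
    [0.01, -0.07, 0.04, -0.61, -0.1, 0],
    [0.01, -0.07, 0.04, -0.62, -0.11, 0],
    [0.01, -0.08, 0.05, -0.61, -0.11, 0],
    [0.02, -0.07, 0.05, -0.62, -0.11, 0],
    [0.01, -0.07, 0.05, -0.61, -0.11, 0],
    [0.01, -0.07, 0.06, -0.62, -0.11, 0],
    [0.02, -0.08, 0.05, -0.61, -0.11, 0],
    [0.01, -0.07, 0.06, -0.62, -0.1, 0],
    [0.01, -0.08, 0.06, -0.61, -0.11, 0],
    [0, 0, 0, 0, 0, 0]
  ]
}}

```text
clock: 23.48
eef_pos: [498.9, -29.4, 79.1]
tool_rot: [-2.796, -0.061, -3.106]
force: [-0.9, 0.3, -1.2]
width: 22.8
```

Run:
```python
from flip import *
log(); p,R=Rt(); print((RR.T@(p-19*R[:,1]-RC)).round(1)); print("vs plan",rows(*B2pose(*W[16]))); dark()
plan(17,27)
im=get_image("side").astype(int); print(im[225:245:4,240:285:6].tolist()[2])
```

```text
23.48 [498.9 -29.4  79.1] [-160.2   -3.5 -178. ] F [-0.9  0.3 -1.2] w 22.8 q [ 0.87  1.22 -0.52  1.66 -0.53  1.15 -0.67]
[-140.2  -15.7   85.5]
vs plan (array([ 0.  , -0.05, -0.03]), array([-0.01, -0.01,  0.02]))
dark n 37 x 247 299 y 214 236
0 [[267.0, 255.0], [234.0, 243.0]]
15 [[268.0, 246.0], [234.0, 234.0]]
20 [[269.0, 243.0], [235.0, 231.0]]
25 [[269.0, 239.0], [235.0, 228.0]]
[0.02, -0.13, 0.07, -0.63, -0.1, 0.02] 75
[0.02, -0.08, 0.06, -0.61, -0.11, 0.0] 80
[0.02, -0.15, -0.49, -0.0, -0.0, 0.0] 80
[0.02, -0.08, -0.14, -0.0, -0.0, 0.0] 80
[0.01, -0.07, -0.14, -0.0, -0.0, 0.0] 80
[0.01, -0.06, -0.07, -0.0, -0.0, 0.0] 80
[0.01, -0.06, -0.01, -0.0, -0.0, 0.0] 80
[0.01, -0.05, -0.02, -0.0, -0.0, 0.0] 80
[0.01, -0.05, -0.02, -0.0, -0.0, 0.0] 80
[0.01, -0.05, -0.01, -0.0, -0.0, 0.0] 80
[[172, 173, 164], [139, 102, 68], [113, 82, 52], [124, 103, 74], [127, 105, 74], [109, 88, 61], [80, 69, 63], [74, 70, 70]]
```

The dark face is hidden from the side camera, so the tile is up at about 70°. I continue to 80° and push over gently.

Request:
{"method": "apply_moves", "body": {
  "targets": [
    [0.02, -0.13, 0.07, -0.63, -0.1, 0.02],
    [0.02, -0.08, 0.06, -0.61, -0.11, 0],
    [0, -0.05, -0.16, 0, 0, 0],
    [0.01, -0.05, -0.16, 0, 0, 0],
    [0.01, -0.05, -0.17, 0, 0, 0],
    [0.02, -0.08, -0.14, 0, 0, 0],
    [0.01, -0.07, -0.14, 0, 0, 0],
    [0.01, -0.06, -0.07, 0, 0, 0],
    [0, 0, 0, 0, 0, 0]
  ]
}}

```text
clock: 24.7
eef_pos: [496.8, -47.9, 114.5]
tool_rot: [-2.97, -0.029, -3.102]
force: [0.1, 0.2, -1.2]
width: 22.9
```

```bash
cat >> flip.py <<'E'
def pale():
    "mean colours where top cam should see tile lying over the -y bay / standing tile"
    im=get_image("top").astype(int)
    for y in (-20,-40,-60,-85):
        u=w2p("top",[RC+RR@np.array([x,y,48]) for x in (-30,-8,15)]).round().astype(int); print(y,[im[b,a].tolist() for a,b in u])
E
python3 - <<'E'
from flip import *
log(); p,R=Rt(); print((RR.T@(p-19*R[:,1]-RC)).round(1)); print("vs plan",rows(*B2pose(*W[22]))); pale()
plan(23,27)
E
```

```text
24.7 [496.8 -47.9 114.5] [-170.2   -1.6 -177.7] F [ 0.1  0.2 -1.2] w 22.9 q [ 0.93  1.28 -0.56  1.6  -0.55  1.31 -0.65]
[-140.   -35.1  117.8]
vs plan (array([-0.  ,  0.03,  0.02]), array([ 0.  ,  0.01, -0.01]))
-20 [[97, 83, 61], [94, 80, 55], [95, 81, 59]]
-40 [[121, 122, 88], [122, 123, 90], [120, 120, 85]]
-60 [[121, 123, 90], [122, 123, 89], [121, 122, 87]]
-85 [[95, 80, 53], [99, 88, 61], [99, 86, 58]]
[0.0, -0.03, -0.0, 0.01, 0.01, -0.01] 80
[0.01, -0.05, -0.02, -0.0, -0.0, -0.0] 80
[0.01, -0.05, -0.02, -0.0, -0.0, -0.0] 80
[0.01, -0.06, -0.01, -0.0, -0.0, -0.0] 80
```

Run:
```python
from flip import *
im=get_image("top").astype(int); o=cv2.imread("pics/top0.png")[:,:,::-1].astype(int); s=get_image("side").astype(int); so=cv2.imread("pics/side0.png")[:,:,::-1].astype(int)
for y in range(-125,120,10):
    a,b=w2p("top",[RC+RR@np.array([0,y,44])])[0].round().astype(int); c,d=w2p("side",[RC+RR@np.array([0,y,44])])[0].round().astype(int)
    print(y,im[b,a],o[b,a],'side',s[d,c],so[d,c])
print(im[300,450],o[330,450])
```

```text
-125 [80 77 68] [78 75 66] side [164 164 157] [164 164 153]
-115 [117  94  62] [102  81  55] side [162 161 148] [169 161  58]
-105 [120  99  66] [89 84 33] side [161 135  99] [146 130  19]
-95 [120 107  71] [107 106  26] side [156 140 123] [142 118  22]
-85 [109  93  62] [112  94  63] side [131 123 120] [143 119  26]
-75 [119 121  87] [107  91  67] side [94 90 91] [151 125  69]
-65 [121 123  89] [117 118 115] side [89 86 87] [156 129  91]
-55 [119 121  86] [114 115 111] side [92 89 91] [124 102  72]
-45 [119 120  86] [69 71 66] side [93 88 91] [123 101  69]
-35 [112 109  79] [84 85 79] side [120 106  83] [152 143  56]
-25 [96 82 59] [86 85 59] side [127 110  82] [164 155  28]
-15 [93 81 57] [114 117  30] side [158 145 109] [141 116  21]
-5 [122 122  89] [77 62 40] side [172 161 122] [131 108  21]
5 [85 85 65] [68 50 34] side [168 155 116] [85 56 30]
15 [83 79 78] [35 10  3] side [105  87  59] [57 23  5]
25 [120 121 121] [35 18  7] side [131 108  75] [56 27 13]
35 [120 121 122] [35 13 12] side [126 104  72] [61 31 11]
45 [122 123 124] [34 13  5] side [125 103  74] [56 26  4]
55 [115 118 118] [29  5  1] side [163 164 155] [55 23  5]
65 [87 88 81] [34 15  7] side [164 165 156] [60 32 18]
75 [83 80 68] [31  8  1] side [172 173 165] [56 26 12]
85 [121  97  65] [31 10  4] side [170 168 157] [58 27 14]
95 [121 102  70] [34 16  5] side [163 135  96] [60 29 13]
105 [119 105  71] [43 24 16] side [169 141 101] [56 26 14]
115 [119 107  73] [117  99  68] side [172 145 104] [99 80 55]
[71 75 75] [117 117 118]
```

The top-view colours at rack y = -80…0 changed to pale (119,121,87). That means the tile has toppled over the lip with its pale face up. Next I retreat and carry the spatula back.

```bash
cat > ret.py <<'E'
from flip import *
from scipy.spatial.transform import Slerp
g=np.load("grasp.npy"); Gp=g[:3]; GR=Ro.from_euler('xyz',g[3:6]).as_matrix()
def interp(wps,show=True):
    "wps: (TCP pos,R,nrows); prints rows from the measured pose"
    p,R=Rt(); q=read_state()['qpos']
    for P2,R2,n in wps:
        ps,Rs=p.copy(),R.copy(); sl=Slerp([0,1],Ro.from_matrix([Rs,R2]))
        for k in range(1,n+1):
            a=ps+(P2-ps)*k/n; b=sl(k/n).as_matrix(); s,v=rows(a,b,p,R)
            q2,e,an=ik(a,b,q,.05); print([float(x) for x in [*s,*v]],("" if e<2 and an<1 else f"IK {e:.1f} {an:.1f}"),"dq%.2f"%np.abs(q2-q).max()); q=q2
            p,R=p+R@(s*40),R@Ro.from_rotvec(np.radians(v*8)).as_matrix()
E
python3 - <<'E'
from ret import *
p,R=Rt()
c=lambda r,phi: sp_pose(RC+RR@np.array(r),RA,phi)
hi=Gp+[0,0,100]
interp([(p+[0,0,40],R,2),(p+RR@[-110,-10,45],R,4),(np.array([392,-150,150]),Ro.from_matrix(R).as_matrix(),3),(hi+[0,100,5],GR,11),(hi,GR,4)])
E
```

```text
[0.01, -0.08, -0.49, 0.0, 0.0, -0.0]  dq0.03
[0.02, -0.09, -0.5, 0.0, 0.0, -0.0]  dq0.03
[0.69, 0.05, -0.02, 0.0, 0.0, -0.0]  dq0.07
[0.69, 0.06, -0.02, 0.0, 0.0, -0.0]  dq0.06
[0.69, 0.05, -0.02, 0.0, 0.0, -0.0]  dq0.06
[0.68, 0.05, -0.02, 0.0, 0.0, -0.0]  dq0.06
[-0.01, -0.87, 0.23, 0.0, 0.0, -0.0]  dq0.08
[-0.02, -0.86, 0.23, 0.0, 0.0, -0.0]  dq0.08
[-0.01, -0.87, 0.22, 0.0, 0.0, -0.0]  dq0.09
[0.06, -0.27, 0.06, 0.92, 0.0, -0.13]  dq0.08
[0.07, -0.25, 0.1, 0.92, 0.0, -0.13]  dq0.07
[0.07, -0.25, 0.13, 0.91, 0.0, -0.14]  dq0.07
[0.07, -0.22, 0.15, 0.92, 0.01, -0.13]  dq0.07
[0.08, -0.2, 0.19, 0.92, -0.0, -0.13]  dq0.07
[0.08, -0.17, 0.2, 0.92, 0.0, -0.13]  dq0.07
[0.08, -0.14, 0.23, 0.92, 0.0, -0.13]  dq0.08
[0.09, -0.11, 0.25, 0.92, 0.0, -0.14]  dq0.08
[0.09, -0.08, 0.25, 0.91, 0.01, -0.13]  dq0.08
[0.08, -0.04, 0.27, 0.92, -0.0, -0.13]  dq0.09
[0.09, -0.0, 0.26, 0.92, 0.0, -0.13]  dq0.12
[0.09, 0.05, 0.62, 0.0, 0.0, -0.0]  dq0.04
[0.1, 0.05, 0.62, 0.0, 0.0, -0.0]  dq0.04
[0.09, 0.05, 0.61, 0.0, 0.0, -0.0]  dq0.04
[0.09, 0.04, 0.62, 0.0, 0.0, -0.0]  dq0.04
```

Request:
{"method": "apply_moves", "body": {
  "targets": [
    [0.01, -0.08, -0.49, 0, 0, 0],
    [0.02, -0.09, -0.5, 0, 0, 0],
    [0.69, 0.05, -0.02, 0, 0, 0],
    [0.69, 0.06, -0.02, 0, 0, 0],
    [0.69, 0.05, -0.02, 0, 0, 0],
    [0.68, 0.05, -0.02, 0, 0, 0],
    [-0.01, -0.87, 0.23, 0, 0, 0],
    [-0.02, -0.86, 0.23, 0, 0, 0],
    [-0.01, -0.87, 0.22, 0, 0, 0],
    [0, 0, 0, 0, 0, 0]
  ]
}}

```text
clock: 26.1
eef_pos: [393.0, -152.7, 150.6]
tool_rot: [-2.967, -0.027, -3.106]
force: [0.1, -0.7, -1.8]
width: 22.9
```

Request:
{"method": "apply_moves", "body": {
  "targets": [
    [0.06, -0.27, 0.06, 0.92, 0, -0.13],
    [0.07, -0.25, 0.1, 0.92, 0, -0.13],
    [0.07, -0.25, 0.13, 0.91, 0, -0.14],
    [0.07, -0.22, 0.15, 0.92, 0.01, -0.13],
    [0.08, -0.2, 0.19, 0.92, 0, -0.13],
    [0.08, -0.17, 0.2, 0.92, 0, -0.13],
    [0.08, -0.14, 0.23, 0.92, 0, -0.13],
    [0.09, -0.11, 0.25, 0.92, 0, -0.14],
    [0.09, -0.08, 0.25, 0.91, 0.01, -0.13],
    [0.08, -0.04, 0.27, 0.92, 0, -0.13],
    [0.09, 0, 0.26, 0.92, 0, -0.13],
    [0, 0, 0, 0, 0, 0]
  ]
}}

```text
clock: 27.6
eef_pos: [370.1, -267.7, 145.0]
tool_rot: [-1.571, -0.173, -2.977]
force: [-0.4, 0.2, -0.7]
width: 23.0
```

Run:
```python
from ret import *
log(); interp([(Gp+[0,0,100],GR,3)])
# check tile: profile along rack y (x=-8) in top view
im=get_image("top").astype(int)
for y in range(-125,40,8): 
    a,b=w2p("top",[RC+RR@np.array([-8,y,46])])[0].round().astype(int); print(y,im[b,a],end=' ')
print()
for x in range(-75,75,8): 
    a,b=w2p("top",[RC+RR@np.array([x,-50,48])])[0].round().astype(int); print(x,im[b,a],end=' ')
```

```text
27.6 [ 370.1 -267.7  145. ] [ -90.    -9.9 -170.6] F [-0.4  0.2 -0.7] w 23.0 q [ 0.55  0.56 -0.1   2.02  0.23  0.73 -1.13]
[0.13, 0.07, 0.86, 0.0, 0.02, 0.0]  dq0.06
[0.13, 0.08, 0.85, 0.01, 0.01, 0.0]  dq0.05
[0.13, 0.07, 0.86, 0.0, 0.02, 0.0]  dq0.06
-125 [83 82 73] -117 [123 100  67] -109 [123 100  66] -101 [125 107  72] -93 [124 109  72] -85 [104  91  63] -77 [125 126  91] -69 [125 126  91] -61 [127 128  94] -53 [127 127  92] -45 [125 126  91] -37 [126 127  91] -29 [125 127  92] -21 [125 127  91] -13 [126 129  93] -5 [125 126  90] 3 [127 129  94] 11 [125 127  91] 19 [112 112 102] 27 [125 128 127] 35 [127 128 128] 
-75 [107 105 102] -67 [96 64 37] -59 [99 93 66] -51 [126 127  93] -43 [127 129  95] -35 [125 127  91] -27 [126 127  91] -19 [126 128  92] -11 [125 127  91] -3 [124 126  91] 5 [126 127  93] 13 [126 126  91] 21 [127 127  92] 29 [126 126  92] 37 [127 126  92] 45 [104  76  47] 53 [112  96  86] 61 [127 128 130] 69 [127 128 124]
```

The tile spans rack y ≈ -85…+15 and x ≈ -58…42, all pale. That matches the expected result: one end on the lip, the other on the far slat. Now back to the rest.

Request:
{"method": "apply_moves", "body": {
  "targets": [
    [0.13, 0.07, 0.86, 0, 0.02, 0],
    [0.13, 0.08, 0.85, 0, 0.01, 0],
    [0.13, 0.07, 0.86, 0, 0.02, 0],
    [0, 0, 0, 0, 0, 0],
    [0, 0, 0, 0, 0, 0]
  ]
}}

```text
clock: 28.28
eef_pos: [369.1, -375.4, 138.2]
tool_rot: [-1.57, -0.173, -2.992]
force: [0.7, -0.2, -1.3]
width: 22.9
```

Run:
```python
from ret import *
log(); interp([(Gp+[0,0,6],GR,5)])
# blade pose check by edges, top & side
p,R=Rt(); Sx=-(R@np.array([np.cos(np.radians(10)),0,0])); 
S=zz(np.radians(9.2)); G=p-19*R[:,1]; W_=lambda v: G+S@np.array(v,float)
for n in ("side","top"):
    img=np.mean([get_image(n).astype(float) for _ in range(3)],0)
    for nm,a,b in [("+y tip",[160,24,-48],[120,24,-48]),("+y heel",[115,24,-48],[75,24,-48]),("-y tip",[160,-24,-48],[120,-24,-48]),("-y heel",[115,-24,-48],[80,-24,-48]),("tip",[165,20,-48],[165,-20,-48])]:
        print(n,nm,*edge(img,n,W_(a),W_(b)))
```

```text
28.27 [ 369.1 -375.4  138.2] [ -89.9   -9.9 -171.4] F [ 0.7 -0.2 -1.3] w 22.9 q [ 0.71  0.63 -0.09  1.85  0.25  0.79 -0.97]
[-0.09, 0.46, -0.02, 0.0, -0.01, -0.0]  dq0.04
[-0.09, 0.45, -0.01, 0.01, -0.01, -0.0]  dq0.04
[-0.08, 0.46, -0.02, 0.0, -0.01, -0.0]  dq0.04
[-0.09, 0.46, -0.02, 0.01, -0.02, -0.0]  dq0.04
[-0.09, 0.46, -0.02, 0.0, -0.01, -0.0]  dq0.04
side +y tip 1.25 [-0.1   0.99] 12.0
side +y heel 1.5 [-0.1   0.99] 10.7
side -y tip -0.75 [-0.1  1. ] 38.3
side -y heel -0.75 [-0.1  1. ] 38.8
side tip -1.5 [0.97 0.26] 32.0
top +y tip -0.5 [-0.97  0.22] 10.7
top +y heel -0.5 [-0.98  0.22] 11.3
top -y tip -0.5 [-0.97  0.23] 10.0
top -y heel -0.75 [-0.97  0.23] 11.5
top tip -3.0 [0.19 0.98] 8.3
```

Request:
{"method": "apply_moves", "body": {
  "targets": [
    [-0.09, 0.46, -0.02, 0, -0.01, 0],
    [-0.09, 0.46, -0.02, 0, -0.01, 0],
    [-0.09, 0.46, -0.02, 0, -0.01, 0],
    [-0.09, 0.46, -0.02, 0, -0.02, 0],
    [-0.09, 0.46, -0.02, 0, -0.01, 0],
    [0, 0, 0, 0, 0, 0],
    [0, 0, 0, 0, 0, 0]
  ]
}}

```text
clock: 29.45
eef_pos: [371.4, -372.1, 45.4]
tool_rot: [-1.568, -0.172, -2.982]
force: [0.4, -1.1, -1.2]
width: 23.2
```

Run:
```python
from ret import *
log(); print(rows(Gp,GR))
```

```text
29.45 [ 371.4 -372.1   45.4] [ -89.8   -9.9 -170.8] F [ 0.4 -1.1 -1.2] w 23.2 q [ 0.68  0.78 -0.05  1.9   0.29  0.6  -1.02]
(array([ 0.  ,  0.16, -0.01]), array([-0.01,  0.01, -0.01]))
```

Request:
{"method": "apply_moves", "body": {
  "targets": [
    [0, 0.06, 0, 0, 0, 0],
    [0, 0.05, 0, 0, 0, 0],
    [0, 0.05, 0, 0, 0, 0],
    [0, 0, 0, 0, 0, 0],
    [0, 0, 0, 0, 0, 0]
  ]
}}

```text
clock: 30.08
eef_pos: [370.1, -372.3, 39.1]
tool_rot: [-1.568, -0.173, -2.982]
force: [-1.2, 0.4, 5.6]
width: 23.3
```

Run:
```python
from ret import *
log(); print(rows(Gp,GR))
```

```text
30.07 [ 370.1 -372.3   39.1] [ -89.8   -9.9 -170.9] F [-1.2  0.4  5.6] w 23.3 q [ 0.68  0.79 -0.05  1.91  0.3   0.58 -1.03]
(array([-0.  , -0.  , -0.01]), array([-0.01,  0.01, -0.  ]))
```

It is at the recorded grasp pose with the same contact force, so I release and lift straight off.

Request:
{"method": "apply_moves", "body": {
  "targets": [
    [0, 0, 0, 0, 0, 0],
    [0, 0, 0, 0, 0, 0],
    [0, 0, 0, 0, 0, 0],
    [0, 0, 0, 0, 0, 0],
    [0, 0, 0, 0, 0, 0],
    [0.05, -0.3, 0, 0, 0, 0],
    [0.1, -0.6, 0, 0, 0, 0],
    [0.12, -0.7, 0, 0, 0, 0],
    [0.15, -0.85, 0, 0, 0, 0],
    [0.15, -0.85, 0, 0, 0, 0],
    [0.15, -0.85, 0, 0, 0, 0],
    [0, 0, 0, 0, 0, 0]
  ],
  "jaw": 0.2
}}

```text
clock: 31.58
eef_pos: [371.5, -372.9, 210.3]
tool_rot: [-1.563, -0.168, -2.983]
force: [0.5, -0.2, 0.1]
width: 50.9
```

Run:
```python
from ret import *
log()
a=cv2.convertScaleAbs(get_image("top")[:,:,::-1],alpha=1.4); b=cv2.convertScaleAbs(get_image("side")[:,:,::-1],alpha=1.4)
r=lambda m,s: cv2.resize(m,None,fx=s,fy=s,interpolation=cv2.INTER_CUBIC)
C=np.zeros((590,800,3),np.uint8); t=r(a[125:325,165:490],2.0)[:,:650]; 
C[0:300,0:487]=r(a[125:325,165:490],1.5)[:300,:487]; x=r(b[175:275,210:310],2.9)[:290,:290]; C[0:x.shape[0],500:500+x.shape[1]]=x
x=r(b[150:215,320:430],4.3)[:285,:475]; C[305:305+x.shape[0],0:x.shape[1]]=x
x=r(b[310:400,200:310],2.8)[:285,:300]; C[305:305+x.shape[0],490:490+x.shape[1]]=x
cv2.imwrite("pics/fin.png",C)
```

```text
31.57 [ 371.5 -372.9  210.3] [ -89.6   -9.7 -170.9] F [ 0.5 -0.2  0.1] w 50.9 q [ 0.72  0.53 -0.11  1.8   0.22  0.94 -0.93]
```

View pics/fin.png

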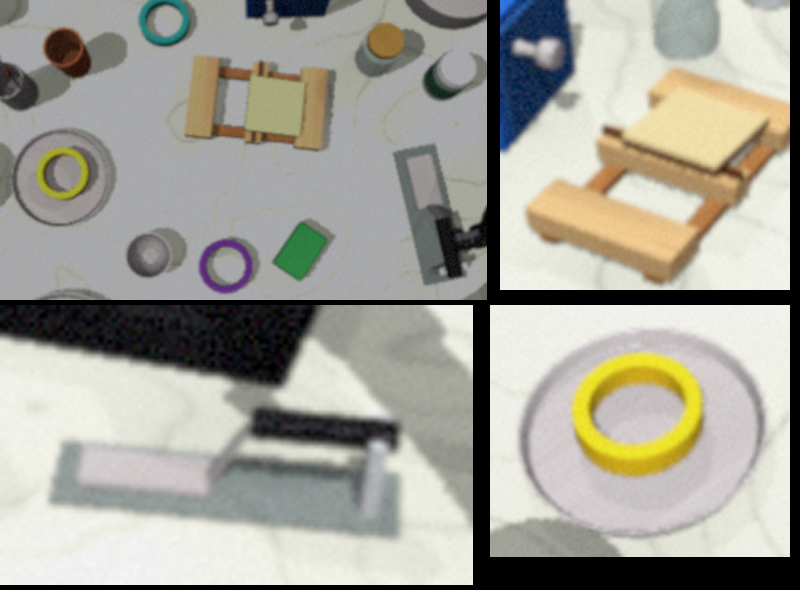

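The final picture shows the tile pale side up across the far bay, at (275,105) in the top panel. The ring is flat in the plate at (637,412), and the spatula is in its rest with the handle in the notch at (375,440). The bystanders look unmoved. I hand in.

```bash
python3 -c "
from cell import *
print(finish_job())"
```

```text
the job is handed in; nothing more can be done
None
```

The job is done and handed in at about 32 s of the 66 s allowed.

- **Ring:** I gripped the yellow ring by its wall and lowered it into the 184 mm plate. It touched down with about 6 N before I released it, and it lies flat there.
- **Tile:** I slid the spatula blade under the tile and tipped it over the lip. It now lies pale face up across the other bay, one end on the lip and the other on the far slat. It should be the 5–6° off level that the task describes; I did not measure the angle. Only about 8 mm of its far edge overlaps that slat.
- **Spatula:** It is back in its rest at the pose where I picked it up, within about 1 mm. Blade-edge checks before laying it down showed no slip in the grip.
- **Checks:** The last picture, taken with the gripper clear, shows all three where they should be, and the bystanders look unmoved by eye. Some side-view edge readings disagreed with the assumed geometry by 2–4 mm along the spatula. That had no visible effect. No check failed.

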